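# Snap a spring clip onto the fixture tube and slide it to the sprung stop

### The arm

A 6-joint arm with a two-finger parallel gripper is mounted at the origin on the work surface. World frame = base frame: x ahead of the robot, y to its left, z up, the work surface at z = 0. Lengths are in mm, angles in rad, forces in N, time in s.
With the tool pointing down it reaches from about 400 to 925 mm from the base axis. Payload 12.5 kg.
Tool frame: the origin (TCP) lies on the centre line of the jaws, within the pads' length; the fingertips stand 19 mm ahead of it and the grasp point (between the pads) is the TCP; y points along the fingers, x is the direction in which the jaws open and shut, and the axes are right-handed (so a half turn about y gives the same grasp; the last joint's range is limited). The gripper opens to 95 mm and grips with 3 to 60 N. Pads are 20 mm wide; open, the fingers measure 119 mm over their backs; the gripper's body (75 mm by 180 mm) begins 59 mm behind the grasp point.
Start: joints at [1.093, 0.491, 1.559, -0, 1.092, -0.106], TCP at [227.042, 582.32, 233.661] pointing down, gripper open.
Joint ranges: [-3.1, 3.1], [-0.84, 2.19], [0.05, 2.79], [-1.13, 4.28], [0.06, 2.93], [-2.69, 2.69]. Speed limits (rad/s): [2.22, 2.22, 2.79, 3.14, 3.14, 3.14].

### API

Orientations are given as [roll, pitch, yaw] about the fixed x, y, z axes, in that order (R = Rz(yaw) Ry(pitch) Rx(roll)).
In Python, from cell import env gives the robot as it stands. The module is installed in compiled form; this text tells all that it offers.
- The arm moves only by the tool move_arm, never from a script. Its argument "rows" is a list of rows, each an object of numbers: "tx", "ty", "tz": the shift along the tool's x, y, z in cm; "rx", "ry", "rz": the turn, a rotation vector about the tool's x, y, z in rad; "grip": the opening in per cent of the stroke, from 0 (shut) to 100 (fully open). In form: [{"tx": .., "ty": .., "tz": .., "rx": .., "ry": .., "rz": .., "grip": ..}, ...]. A call has 1 to 10 rows; each row shifts and turns the commanded pose from where the row before left it, along the tool's axes as they then stand; what a row does not reach is not made up. A row lasts 1/12 s, in which the tool goes at most 41.7 mm and 7.16 degrees, less where a joint would pass 70% of its speed; a pose out of reach is approached as far as the arm can. A call is refused whole if a number of a shift passes 4.17 or a number of a turn 0.125, either way. A call with a gripper value outside its range is refused whole. The fingers move at their own pace and stop on an object; the grip force is fixed at half the most. Time passes only in rows, so rows that do not move let the fingers close. It gives the time, the measured TCP pose, the force and the opening at its end, in the units of the state.
- env.state(): the state, without advancing time (a new reading comes with each control period).
- env.read_camera(name): name is "scene" or "top" or "wrist"; returns (picture, depth): 400x640x3 uint8, blue, green, red; 400x640 float32, mm along the optical axis (not along the pixel's ray), 0 where there is no reading.
- env.calibration(name): a dict with "vertical_fov" (degrees; the focal length in pixels is half the picture's height over the tangent of half this angle, whatever the lens; pixels are square), "cx", "cy" (the principal point, pixels), "dist" ([k1, k2, p1, p2, k3] as OpenCV has them; the pictures are not rectified), "eye" and "rotation" of the camera in the world. Camera axes: x right, y up, looking along -z (the intrinsics and any distortion apply to the point x, -y, -z); pixel columns grow to the right and rows downward; lengths in mm; the calibration is good to about 2 mm. A picture is of the moment at which its call begins: read the wrist's pose just before it. calibration takes no time and is no camera call; for the wrist camera it gives the pose at the moment of the call.
- env.job_done(): hands the job in, once; it reports no verdict.
The state is a dict: "t": time; "joints": joint angles; "qvel": joint speeds; "tau": joint torques, N m; "eef_pos": TCP position; "tcp_rot": TCP orientation; "ft_force": force on the tool from outside, world axes, zero at the start; "moment": the same for the moment, N m; "opening": opening from 0.0 (shut) to 1.0 (fully open).
Only numpy, scipy, OpenCV 4.12 (cv2) and the standard library are available. Lean on these libraries where they do the work, as an engineer would, in place of code of your own. Each camera call takes 0.05 s, during which the arm holds its last target.

### The job

Take the smaller of the two spring clips by its lug and push it straight down over the welding fixture's tube, in the half away from the sliding stop, until both arms snap past the widest point, then lean on it with about 25 N (never over 45) so that it is fully home. Then slide it along the tube until it rests against the stop's sprung nose, gently, and let go with the clip upright. Leave the bigger clip where it stands.

Things in the scene. Friction and masses are not known exactly. Their poses are not given: they have to be found in the camera images.
- fixture: Welding fixture, bolted down: 280 x 80 x 12 mm base plate, level bare steel tube of 30 mm diameter above it between two stands (inner faces at x = -106 and +106 mm, tops 114 mm above the origin). Origin: centre of the plate's underside; x along the tube towards the stop's end, z up. The tube's axis lies above the x axis, 74 to 90 mm high: set differently each time and not measured, so feel for it.
- stop: End stop: an 85 mm rail fixed on the base plate under the tube, with a locked carriage and an aluminium nose of two cheeks that rise either side of the tube to 98 mm above the fixture's origin. Origin: rail centre, 58 mm from the fixture's along x. The nose faces -x at 35 to 75 mm from the tube's middle (not measured: feel for it); it gives 4 mm at 2 to 3.5 N, then is solid. Over 20 N is too hard.
- clip_lug (a point): The smaller spring clip: centre of the grip zone of its upright aluminium lug. Lug 24 mm long (x), 14 mm thick (y), 42 mm high; its top is 16 mm above this point, its foot 26 mm below, on the saddle. Best pinched across its 14 mm thickness. x lies along the tube once fitted; the clip is the same either way round.
- clip: The smaller spring clip, for 30 mm tube: 30 mm long (x), 40 mm wide, 84 mm high, standing on its flared feet; origin between the feet. Below the saddle hang two sprung steel arms with an inward bead each, 18 mm apart.
- clip_bore (a point): The smaller clip's bore axis, 46 mm below clip_lug; on the tube's axis when home. The beads first touch the tube with the bore some 25 mm above the tube's axis; pushing takes up to 12-18 N, falls off and turns to a pull as the arms snap past, then the saddle bottoms hard. Sliding along the tube takes 4-9 N.
- big_clip: The bigger spring clip, for 50 mm tube, 34 mm long, 60 mm wide, 96 mm high: not needed. Origin: centre between its feet.
- clip_saddle: The smaller clip's saddle, 30 x 34 mm: the flat underside between its arms, origin at the middle of that underside, 37 mm above the feet. It touches the tube only when the clip is fully home. Less than 18 N there is not yet pressed home, over 45 N is ramming.
There are look-alikes about, which are no part of the job. What is shaped like the clip but yellow is not meant.

How it is judged (in metres and radians):
On the way, in this order (a step that is already met when the one before it is completed fails the run):
1. the clip is snapped over the tube in the half away from the stop and its saddle pressed home with at least 18 N (y of clip_bore in the frame of fixture between -0.004 and 0.004 m and angle between the x axis of clip_bore and the x axis of fixture, either way round below 0.12 rad and angle between clip_lug's own z axis and vertical below 0.26 rad and x of clip_bore in the frame of fixture between -0.092 and 0.005 m and contact force between clip_saddle and fixture above 18 N), for 0.1 s.
2. the clip, still home on the tube, touches the stop's nose (contact force between clip_saddle and fixture above 0.5 N and contact force between clip and stop above 1 N), for 0.1 s.
At the end, for the whole second after the job is handed in: The smaller clip is released and at rest, fully home on the tube (saddle held on it by the arms, within 4 mm of the tube's line, aligned within 0.12 rad, upright within 0.26 rad), and rests against the stop's sprung nose (contact force 1 to 20 N) (all of step 2 and y of clip_bore in the frame of fixture between -0.004 and 0.004 m and angle between the x axis of clip_bore and the x axis of fixture, either way round below 0.12 rad and angle between clip_lug's own z axis and vertical below 0.26 rad and x of clip_bore in the frame of fixture between 0.01 and 0.066 m and contact force between clip and stop below 20 N and linear speed of clip below 0.01 m/s); the robot touches nothing.
It fails at once if the clip is rammed onto the tube (saddle over 45 N) (contact force between clip_saddle and fixture above 45 N).
It fails at once if the clip presses the stop with over 20 N (contact force between clip and stop above 20 N).
It fails at once if the bigger clip is moved by more than 20 mm (distance of big_clip from where it was at the start of the episode above 0.02 m).
It also fails if it takes over 72 s, if anything falls off the work surface, if the arm or the gripper's body presses on something with over 40 N, if the wrist force passes 120 N, or if a joint passes its speed limit or range.

## Working session

There is one attempt and no reset: what is moved stays moved. The work goes in short steps, Python scripts to look and compute and a tool call to move; the robot and the scene stay as the last step left them, time stands still between calls to the robot, and variables do not carry over. Pictures are saved under pics/ and viewed, and the job is handed in when it is done.

Besides the shell and the picture viewer there is one more tool, called after "Emit:" by a JSON object that holds its "op" and its "data". move_arm: Moves the arm, as the interface text tells. Its arguments: {"type":"object","properties":{"rows":{"type":"array"}},"required":["rows"]}

```bash
mkdir -p pics
cat > h.py <<'E'
import numpy as np, cv2
from cell import env
def snap(n,f):
    cal=env.calibration(n); im,d=env.read_camera(n); cv2.imwrite('pics/'+f+'.png',im); np.savez('pics/'+f+'.npz',im=im,d=d,**{k:np.array(v) for k,v in cal.items()}); return im,d,cal
def load(f): return np.load('pics/'+f+'.npz')
def P(f,u,v,d=None):
    z=load(f); fl=200/np.tan(np.radians(float(z['vertical_fov']))/2)
    K=np.array([[fl,0,float(z['cx'])],[0,fl,float(z['cy'])],[0,0,1]])
    x,y=cv2.undistortPoints(np.array([[[u,v]]],float),K,z['dist'])[0,0]
    if d is None:
        w=z['d'][int(v)-1:int(v)+2,int(u)-1:int(u)+2]; w=w[w>0]; d=np.median(w) if w.size else 0
    R=z['rotation'].reshape(3,3) if z['rotation'].size==9 else None
    return z['eye']+R@np.array([x*d,-y*d,-d])
E
python3 - <<'E'
from h import *
print(env.state())
for n in ['scene','top','wrist']:
    im,d,c=snap(n,n+'0'); print(n,c)
E
```

```text
{'t': 0.0, 'joints': array([ 1.09340335e+00,  4.91563456e-01,  1.55950840e+00, -3.78549764e-05,
        1.09170060e+00, -1.05585100e-01]), 'qvel': array([-8.73302630e-04, -8.88481828e-04,  7.10419060e-04, -2.53220204e-05,
        3.63750165e-04,  2.02836629e-03]), 'tau': array([-3.35544501e-03, -6.12639642e+01, -2.58193302e+01,  6.92296098e-02,
        4.81496856e-02, -5.09738982e-05]), 'eef_pos': array([226.92438621, 582.07844917, 233.03902004]), 'tcp_rot': array([-1.57070537e+00,  1.17677007e-03,  1.19900597e+00]), 'ft_force': array([-0.07893903,  0.21097324, -0.28321266]), 'moment': array([-0.02935861,  0.0242867 , -0.02567832]), 'opening': 0.9993886819219578}
scene {'vertical_fov': 43.285625595023966, 'cx': 311.3096580307466, 'cy': 206.12994625448363, 'dist': array([-0.07647182,  0.        ,  0.        ,  0.        ,  0.        ]), 'eye': array([ 849.90154266, -531.86655976,  728.18133051]), 'rotation': array([0.71373327, 0.0156667 , 0.66111499])}
top {'vertical_fov': 54.473253483200146, 'cx': 312.96316641113395, 'cy': 207.64019735472965, 'dist': array([-0.03932901,  0.        ,  0.        ,  0.        ,  0.        ]), 'eye': array([414.8132528 , -85.81240269, 850.7710738 ]), 'rotation': array([ 0.12953246,  0.00945282, -1.56890352])}
wrist {'vertical_fov': 67.62841727239588, 'cx': 321.39707864275584, 'cy': 197.20775496606748, 'dist': array([-0.03038658,  0.        ,  0.        ,  0.        ,  0.        ]), 'eye': array([156.01256367, 608.594361  , 383.35281618]), 'rotation': array([-0.27032226,  0.00194398,  1.19949413])}
```

Run:
```python
s=open('h.py').read()
s=s.replace("R=z['rotation'].reshape(3,3) if z['rotation'].size==9 else None","R=Rot.from_euler('xyz',z['rotation']).as_matrix()").replace("import env","import env\nfrom scipy.spatial.transform import Rotation as Rot")
open('h.py','w').write(s)
```

```text
(no output)
```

View pics/scene0.png

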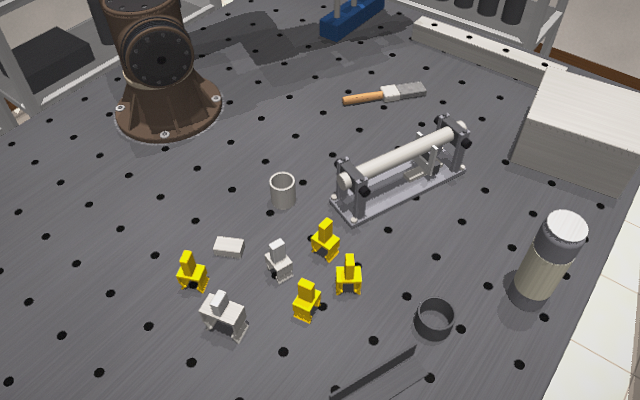

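View pics/top0.png

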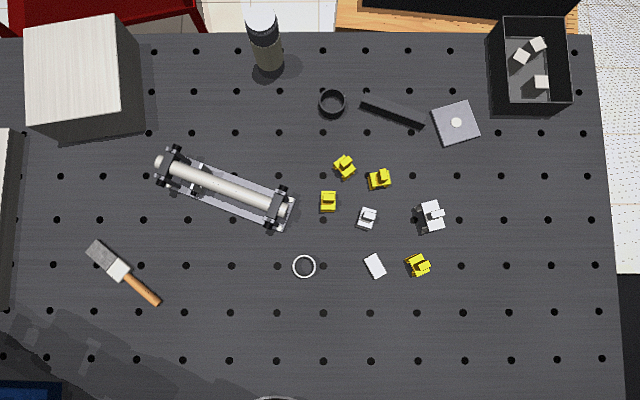

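View pics/wrist0.png

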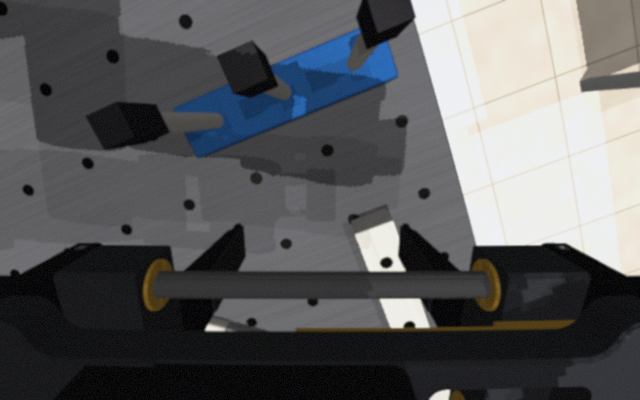

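Run:
```python
from h import *
a=load('top0')['im'][140:250,300:460]; cv2.imwrite('pics/c1.png',cv2.resize(a,None,fx=5,fy=5,interpolation=2))
a=load('top0')['im'][135:240,140:310]; cv2.imwrite('pics/c2.png',cv2.resize(a,None,fx=4.7,fy=4.7,interpolation=2))
a=load('scene0')['im'][210:350,160:370]; cv2.imwrite('pics/c3.png',cv2.resize(a,None,fx=3.8,fy=3.8,interpolation=2))
a=load('scene0')['im'][100:230,320:480]; cv2.imwrite('pics/c4.png',cv2.resize(a,None,fx=4.5,fy=4.5,interpolation=2))
```

```text
(no output)
```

View pics/c1.png

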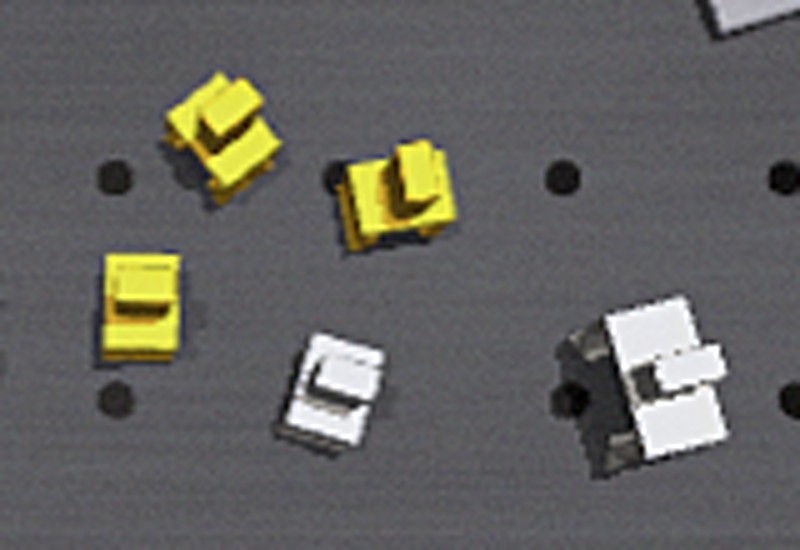

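View pics/c2.png

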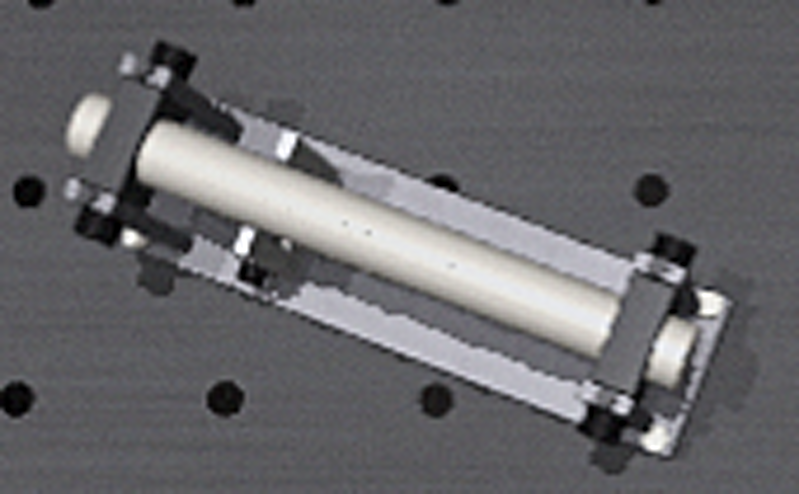

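View pics/c3.png

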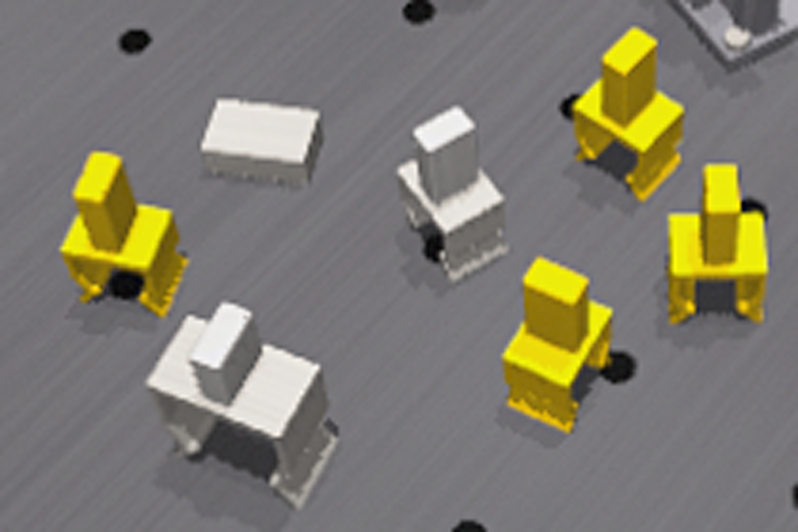

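View pics/c4.png

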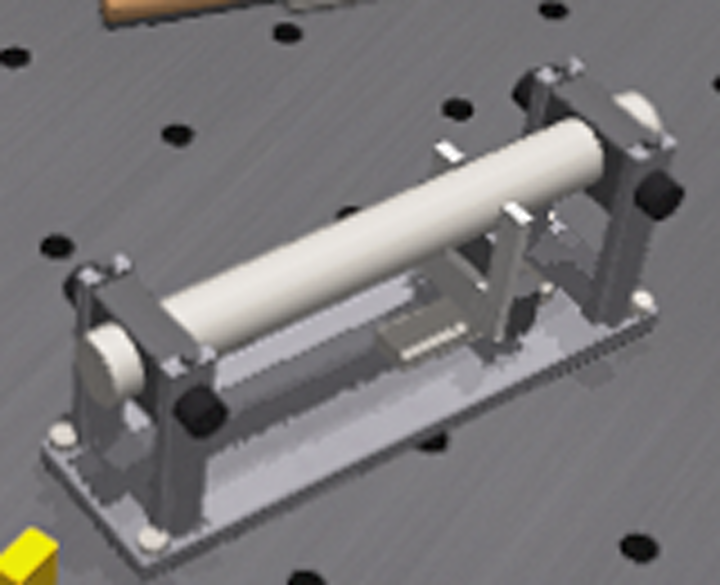

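The top view shows the small grey clip's lug at about (370,215) and the big clip at (437,213). The tube runs from (160,160) to (287,207), with the stop's cheeks at about (200,165) and (192,186).

Run:
```python
from h import *
def cloud(f,x0,x1,y0,y1):
    z=load(f); fl=200/np.tan(np.radians(float(z['vertical_fov']))/2)
    K=np.array([[fl,0,float(z['cx'])],[0,fl,float(z['cy'])],[0,0,1]])
    vv,uu=np.mgrid[y0:y1,x0:x1]; d=z['d'][y0:y1,x0:x1].ravel()
    p=cv2.undistortPoints(np.stack([uu.ravel(),vv.ravel()],1).astype(float)[:,None],K,z['dist'])[:,0]
    k=d>0; R=Rot.from_euler('xyz',z['rotation']).as_matrix()
    return (z['eye']+(np.stack([p[:,0]*d,-p[:,1]*d,-d],1))@R.T)[k], np.stack([uu.ravel(),vv.ravel()],1)[k]
for f,b in [('top0',(350,390,200,235)),('scene0',(262,298,236,285))]:
    C,_=cloud(f,*b); print(f,'zmax',np.sort(C[:,2])[-5:], 'table',np.median(C[:,2]))
    L=C[C[:,2]>72]; r=cv2.minAreaRect(L[:,:2].astype(np.float32)); print('lug top',len(L),L.mean(0),r, cv2.boxPoints(r).tolist())
    S=C[(C[:,2]>35)&(C[:,2]<72)]; print('saddle',len(S),cv2.minAreaRect(S[:,:2].astype(np.float32)))
    hs=np.histogram(C[:,2],bins=np.arange(-4,92,4)); print(hs[0])
for f,b in [('top0',(145,300,140,235)),('scene0',(325,475,105,225))]:
    C,uv=cloud(f,*b); print(f,np.histogram(C[:,2],bins=np.arange(-4,132,4))[0])
    np.save('pics/fix_'+f,C)
```

```text
top0 zmax [84.30082852 84.31149781 84.43165921 84.55091591 85.53590473] table -0.5863735781508694
lug top 88 [ 500.09066543 -189.51278421   81.41790775] ((500.64239501953125, -189.6826629638672), (23.956241607666016, 14.305740356445312), 72.78327178955078) [[490.2646484375, -199.0069122314453], [503.92938232421875, -203.24122619628906], [511.0201416015625, -180.35841369628906], [497.35540771484375, -176.1240997314453]]
saddle 192 ((500.5716247558594, -189.42323303222656), (29.906932830810547, 40.077674865722656), 73.80977630615234)
[820 241   1   3   3   1   5   3   4   4  74  88   4   2   5   5   4   3
   6   2  13  67   6]
scene0 zmax [83.59301652 83.62417069 83.67117009 83.92635494 84.01262963] table 0.5155999335884189
lug top 155 [ 503.78640256 -194.20679914   79.89941716] ((502.3778381347656, -193.0011444091797), (23.641008377075195, 16.494455337524414), 71.2108383178711) [[490.76287841796875, -201.53541564941406], [506.37835693359375, -206.8480682373047], [513.9927978515625, -184.4668731689453], [498.3773193359375, -179.1542205810547]]
saddle 390 ((501.9283752441406, -192.64804077148438), (30.291915893554688, 42.84575271606445), 73.8089828491211)
[764 239  39  30  14  19  26  22  25  29 137  87  21  23  22  21  27  23
  20  23  35  96   1]
top0 [6053 3245   45 1341  642   53   15   12   13   24   22   33   23   24
   19   15   17   19   18   25   33   31   36   92  263  525  959  689
  224   47    1    0    0]
scene0 [7585 2558  205 2372  615  159  181   65   91   80   72   87   99  115
   56   41   42   40   38   56   74  161  192  273  383  499  872  582
  169   42    0    0    0]
```

Run:
```python
from h import *
from scipy.optimize import least_squares
for f in ['top0','scene0']:
    C=np.load(f'pics/fix_{f}.npy')
    # plate: z 9..15 
    S=C[(C[:,2]>8)&(C[:,2]<16)]; r=cv2.minAreaRect(S[:,:2].astype(np.float32)); print(f,'plate',r,'z',np.median(S[:,2]))
    T=C[C[:,2]>75]
    # axis direction by PCA first
    c=np.array(r[0]); 
    ang0=np.arctan2(*(np.linalg.svd(T[:,:2]-T[:,:2].mean(0))[2][0][::-1]))
    u=np.array([np.cos(ang0),np.sin(ang0)]); s=(T[:,:2]-c)@u
    M=T[(abs(s)<95)]
    def res(p):
        a,off,h=p; n=np.array([-np.sin(a),np.cos(a)]); y=(M[:,:2]-c)@n-off
        return np.hypot(y,M[:,2]-h)-15
    o=least_squares(res,[ang0,0,82],loss='soft_l1',f_scale=1); print('ang',np.degrees(o.x[0]),'off',o.x[1],'axis h',o.x[2],'N',len(M),'med',np.median(abs(o.fun)))
    a=o.x[0];u=np.array([np.cos(a),np.sin(a)]);n=np.array([-u[1],u[0]])
    Q=np.stack([(C[:,:2]-c)@u,(C[:,:2]-c)@n-o.x[1],C[:,2]],1)
    H=Q[Q[:,2]>106]; print('stand tops s hist',np.histogram(H[:,0],bins=np.arange(-150,151,10))[0])
    for sg in (-1,1):
        k=H[sg*H[:,0]>0]; print(sg,np.percentile(k[:,0],[2,50,98]),np.percentile(k[:,1],[2,50,98]))
    k=Q[(abs(Q[:,1])>17)&(abs(Q[:,1])<32)&(Q[:,2]>60)&(abs(Q[:,0])<95)]; print('cheek',len(k),np.percentile(k[:,0],[2,10,50,90,98]) if len(k) else 0, np.percentile(k[:,2],[50,98]))
    k=Q[(abs(Q[:,1])>17)&(abs(Q[:,1])<32)&(Q[:,2]>90)&(abs(Q[:,0])<95)];print(np.round(k,0)[:12])
```

```text
top0 plate ((558.2203369140625, 104.93055725097656), (277.05743408203125, 80.6214599609375), 68.6685791015625) z 11.390473984610821
ang 68.78259156323335 off -0.16060208009142066 axis h 89.04848946798501 N 1491 med 0.6938786933237431
stand tops s hist [  0   0  83 131  63   1   0   1   1   0   1   1   0   2   1   1   0   0
   2   2   2   1   1   2   0  40 146  93   0   0]
-1 [-125.61666271 -115.20730832  -73.79531076] [-31.21248152   0.67335672  32.60055102]
1 [ 57.4093372  116.45437629 127.23459831] [-30.5671382    0.16112371  32.16911058]
cheek 106 [49.03602186 49.59222574 50.39994336 54.50611856 55.74427373] [ 87.88095642 100.10026598]
[[ 55. -26.  98.]
 [ 54. -27.  98.]
 [ 51. -27. 101.]
 [ 55. -24.  98.]
 [ 52. -25.  99.]
 [ 52. -26.  96.]
 [ 51. -27.  94.]
 [ 49. -28.  92.]
 [ 56. -21.  98.]
 [ 54. -22.  98.]
 [ 53. -23.  94.]
 [ 51. -24.  95.]]
scene0 plate ((560.5789794921875, 103.47608947753906), (282.2530212402344, 82.478515625), 68.84354400634766) z 10.813448463892655
ang -111.01797402376825 off -1.1660746297163542 axis h 88.68482006458629 N 1561 med 0.8412393970378726
stand tops s hist [  0   1  66 118  50   2   0   0   0   0   1   0   1   1   0   1   0   0
   0   0   0   0   0   0   0  31 125  90   0   0]
-1 [-126.58881939 -115.72154657 -102.5454015 ] [-30.55076789  -1.80098489  33.6747179 ]
1 [106.93523376 117.52266297 127.68068565] [-31.74849223  -0.3967092   33.58858978]
cheek 142 [-56.23964754 -53.94209849 -49.97506519 -48.43280517 -47.84541284] [86.63691711 98.72239065]
[[-50. -29.  97.]
 [-49. -25. 100.]
 [-54. -27.  96.]
 [-54. -25.  98.]
 [-49. -27.  96.]
 [-50. -26.  97.]
 [-50. -24.  98.]
 [-50. -21. 100.]
 [-55. -23.  96.]
 [-49. -27.  93.]
 [-49. -25.  95.]
 [-49. -22.  97.]]
```

Emit:
{"op": "move_arm", "data": {"rows": [{"ry":0.125,"grip":40},{"ry":0.125,"grip":40},{"ry":0.125,"grip":40},{"ry":0.125,"grip":40},{"ry":0.125,"grip":40},{"ry":0.125,"grip":40},{"ry":0.125,"grip":40},{"ry":0.125,"grip":40},{"ry":0.125,"grip":40},{"ry":0.125,"grip":40}]}}

```text
validation failed for argument at $.ro...
```

Emit:
{"op": "move_arm", "data": {"rows": [{"ry":0.12,"grip":40},{"ry":0.12,"grip":40},{"grip":40}]}}

```text
validation failed for argument at $.ro...
```

```bash
cat >> h.py <<'E'
def rel(x,y,z,yaw=None):
    s=env.state(); R=Rot.from_euler('xyz',s['tcp_rot']).as_matrix()
    d=R.T@(np.array([x,y,z])-s['eef_pos'])/10
    print('pos',s['eef_pos'].round(2),'rot',s['tcp_rot'].round(4),'F',s['ft_force'].round(2),'open',round(s['opening'],4),'t',round(s['t'],2))
    print('shift cm (tool)',d.round(3), 'dist mm',np.linalg.norm(d)*10, 'ry', None if yaw is None else (s['tcp_rot'][2]-np.radians(yaw)))
E
python3 -c "
from h import *
rel(501.2,-190.5,233,-17)"
```

```text
pos [226.96 582.16 233.19] rot [-1.5707e+00  8.0000e-04  1.1990e+00] F [-0.27  0.9  -0.1 ] open 0.9951 t 0.15
shift cm (tool) [-62.023   0.065 -53.621] dist mm 819.8846579853124 ry 1.4956888394009566
```

Emit:
{"op": "move_arm", "data": {"rows": [{"tx":0,"ty":0,"tz":0,"rx":0,"ry":0.125,"rz":0,"grip":40},{"tx":0,"ty":0,"tz":0,"rx":0,"ry":0.125,"rz":0,"grip":40},{"tx":0,"ty":0,"tz":0,"rx":0,"ry":0.125,"rz":0,"grip":40},{"tx":0,"ty":0,"tz":0,"rx":0,"ry":0.125,"rz":0,"grip":40},{"tx":0,"ty":0,"tz":0,"rx":0,"ry":0.125,"rz":0,"grip":40},{"tx":0,"ty":0,"tz":0,"rx":0,"ry":0.125,"rz":0,"grip":40},{"tx":0,"ty":0,"tz":0,"rx":0,"ry":0.125,"rz":0,"grip":40},{"tx":0,"ty":0,"tz":0,"rx":0,"ry":0.125,"rz":0,"grip":40},{"tx":0,"ty":0,"tz":0,"rx":0,"ry":0.125,"rz":0,"grip":40},{"tx":0,"ty":0,"tz":0,"rx":0,"ry":0.125,"rz":0,"grip":40}]}}

```text
t: 0.98
eef_pos: [227.0, 582.2, 233.4]
tcp_rot: [-1.571, 0.0, -0.057]
ft_force: [-0.3, 0.6, -0.6]
opening: 0.41
```

Emit:
{"op": "move_arm", "data": {"rows": [{"tx":0,"ty":0,"tz":0,"rx":0,"ry":0.12,"rz":0,"grip":40},{"tx":0,"ty":0,"tz":0,"rx":0,"ry":0.12,"rz":0,"grip":40},{"tx":2.0,"ty":0,"tz":-2.7,"rx":0,"ry":0,"rz":0,"grip":40},{"tx":2.0,"ty":0,"tz":-2.7,"rx":0,"ry":0,"rz":0,"grip":40},{"tx":2.0,"ty":0,"tz":-2.7,"rx":0,"ry":0,"rz":0,"grip":40},{"tx":2.0,"ty":0,"tz":-2.7,"rx":0,"ry":0,"rz":0,"grip":40},{"tx":2.0,"ty":0,"tz":-2.7,"rx":0,"ry":0,"rz":0,"grip":40},{"tx":2.0,"ty":0,"tz":-2.7,"rx":0,"ry":0,"rz":0,"grip":40},{"tx":2.0,"ty":0,"tz":-2.7,"rx":0,"ry":0,"rz":0,"grip":40},{"tx":2.0,"ty":0,"tz":-2.7,"rx":0,"ry":0,"rz":0,"grip":40}]}}

```text
t: 1.82
eef_pos: [318.5, 327.9, 233.6]
tcp_rot: [-1.571, -0.0, -0.291]
ft_force: [1.3, 0.6, 0.1]
opening: 0.404
```

Emit:
{"op": "move_arm", "data": {"rows": [{"tx":2.0,"ty":0,"tz":-2.7,"rx":0,"ry":0,"rz":0,"grip":40},{"tx":2.0,"ty":0,"tz":-2.7,"rx":0,"ry":0,"rz":0,"grip":40},{"tx":2.0,"ty":0,"tz":-2.7,"rx":0,"ry":0,"rz":0,"grip":40},{"tx":2.0,"ty":0,"tz":-2.7,"rx":0,"ry":0,"rz":0,"grip":40},{"tx":2.0,"ty":0,"tz":-2.7,"rx":0,"ry":0,"rz":0,"grip":40},{"tx":2.0,"ty":0,"tz":-2.7,"rx":0,"ry":0,"rz":0,"grip":40},{"tx":2.0,"ty":0,"tz":-2.7,"rx":0,"ry":0,"rz":0,"grip":40},{"tx":2.0,"ty":0,"tz":-2.7,"rx":0,"ry":0,"rz":0,"grip":40},{"tx":0,"ty":0,"tz":0,"rx":0,"ry":0,"rz":0,"grip":40},{"tx":0,"ty":0,"tz":0,"rx":0,"ry":0,"rz":0,"grip":40}]}}

```text
t: 2.65
eef_pos: [409.9, 75.4, 233.5]
tcp_rot: [-1.571, 0.0, -0.295]
ft_force: [-0.3, 0.3, 0.9]
opening: 0.402
```

```bash
python3 -c "
from h import *
rel(501.2,-190.5,150,-17)
snap('wrist','w1')"
```

```text
pos [409.91  75.42 233.5 ] rot [-1.5707e+00  3.0000e-04 -2.9450e-01] F [-0.33  0.29  0.88] open 0.4016 t 2.65
shift cm (tool) [ 16.458   8.343 -22.798] dist mm 293.2928960209315 ry 0.0021840678063603236
```

View pics/w1.png

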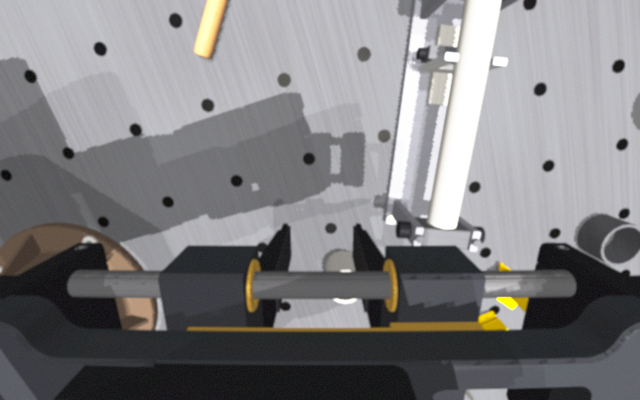

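Emit:
{"op": "move_arm", "data": {"rows": [{"tx":2.05,"ty":0,"tz":-2.85,"rx":0,"ry":0,"rz":0,"grip":40},{"tx":2.05,"ty":0,"tz":-2.85,"rx":0,"ry":0,"rz":0,"grip":40},{"tx":2.05,"ty":0,"tz":-2.85,"rx":0,"ry":0,"rz":0,"grip":40},{"tx":2.05,"ty":0,"tz":-2.85,"rx":0,"ry":0,"rz":0,"grip":40},{"tx":2.05,"ty":0,"tz":-2.85,"rx":0,"ry":0,"rz":0,"grip":40},{"tx":2.05,"ty":0,"tz":-2.85,"rx":0,"ry":0,"rz":0,"grip":40},{"tx":2.05,"ty":0,"tz":-2.85,"rx":0,"ry":0,"rz":0,"grip":40},{"tx":2.05,"ty":4,"tz":-2.85,"rx":0,"ry":0,"rz":0,"grip":40},{"tx":0,"ty":4,"tz":0,"rx":0,"ry":0,"rz":0,"grip":40},{"tx":0,"ty":0,"tz":0,"rx":0,"ry":0,"rz":0,"grip":40}]}}

```text
t: 3.53
eef_pos: [496.8, -180.1, 156.7]
tcp_rot: [-1.569, 0.009, -0.291]
ft_force: [-1.3, 0.1, -0.6]
opening: 0.397
```

```bash
python3 -c "
from h import *
rel(501.2,-190.5,68,-17)
snap('wrist','w2')
snap('scene','s2')"
```

```text
pos [ 496.85 -180.12  156.68] rot [-1.5689  0.0092 -0.2912] F [-1.35  0.07 -0.6 ] open 0.3972 t 3.53
shift cm (tool) [ 0.797  8.86  -0.886] dist mm 89.39577157672984 ry 0.005516211822153616
```

View pics/w2.png

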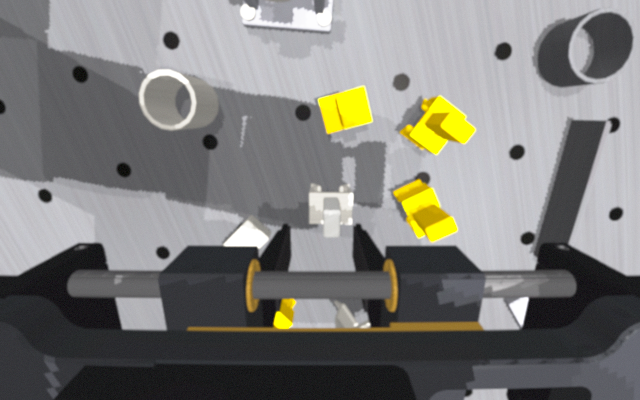

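View pics/s2.png

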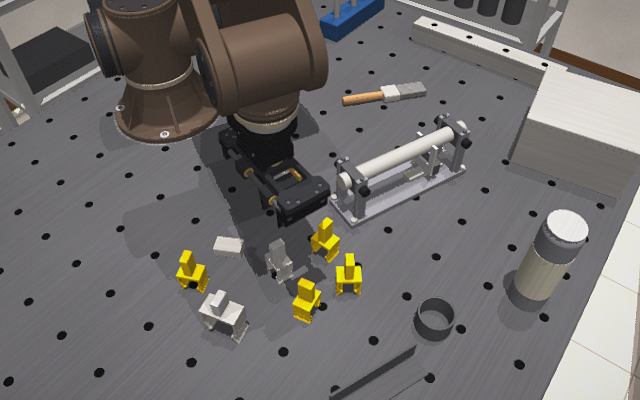

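```bash
cat >> h.py <<'E'
def cloud(f,x0,x1,y0,y1):
    z=load(f); fl=200/np.tan(np.radians(float(z['vertical_fov']))/2)
    K=np.array([[fl,0,float(z['cx'])],[0,fl,float(z['cy'])],[0,0,1]])
    vv,uu=np.mgrid[y0:y1,x0:x1]; d=z['d'][y0:y1,x0:x1].ravel()
    p=cv2.undistortPoints(np.stack([uu.ravel(),vv.ravel()],1).astype(float)[:,None],K,z['dist'])[:,0]
    k=d>0; R=Rot.from_euler('xyz',z['rotation']).as_matrix()
    return (z['eye']+(np.stack([p[:,0]*d,-p[:,1]*d,-d],1))@R.T)[k]
E
python3 -c "
from h import *
rel(501.2,-190.5,68,-17)
C=cloud('w2',305,358,175,245)
print(np.histogram(C[:,2],bins=np.arange(-6,96,6))[0])
for lo,hi in ((74,95),(34,50)):
  L=C[(C[:,2]>lo)&(C[:,2]<hi)];print(len(L),np.median(L[:,2]),cv2.minAreaRect(L[:,:2].astype(np.float32)))
"
```

```text
pos [ 498.59 -180.03  162.1 ] rot [-1.57    0.0032 -0.2896] F [-0.01  0.47  0.29] open 0.4001 t 3.63
shift cm (tool) [ 0.58   9.407 -0.937] dist mm 94.71605036034342 ry 0.007086020607748933
[1533  337   56   50   17   10   16  870   42   27   32   34   34   36
  492    7]
526 82.22362020789296 ((500.32952880859375, -192.1578826904297), (23.979307174682617, 13.755751609802246), 73.28013610839844)
931 40.543715742820154 ((500.69635009765625, -192.30892944335938), (30.267822265625, 39.25862503051758), 72.97698974609375)
```

```bash
python3 -c "
from h import *
rel(500.6,-191.2,68,-16.8)
"
```

```text
pos [ 498.59 -180.03  162.1 ] rot [-1.57    0.0032 -0.2896] F [-0.01  0.47  0.29] open 0.4001 t 3.63
shift cm (tool) [ 0.542  9.407 -1.021] dist mm 94.78136435149877 ry 0.003595362103760269
```

Emit:
{"op": "move_arm", "data": {"rows": [{"tx":0.27,"ty":0,"tz":-0.51,"rx":0,"ry":0,"rz":0,"grip":40},{"tx":0.27,"ty":1.4,"tz":-0.51,"rx":0,"ry":0,"rz":0,"grip":40},{"tx":0,"ty":1.4,"tz":0,"rx":0,"ry":0,"rz":0,"grip":40},{"tx":0,"ty":1.4,"tz":0,"rx":0,"ry":0,"rz":0,"grip":40},{"tx":0,"ty":1.4,"tz":0,"rx":0,"ry":0,"rz":0,"grip":40},{"tx":0,"ty":1.4,"tz":0,"rx":0,"ry":0,"rz":0,"grip":40},{"tx":0,"ty":0,"tz":0,"rx":0,"ry":0,"rz":0,"grip":40},{"tx":0,"ty":0,"tz":0,"rx":0,"ry":0,"rz":0,"grip":40}]}}

```text
t: 4.3
eef_pos: [501.8, -192.6, 93.9]
tcp_rot: [-1.571, -0.002, -0.29]
ft_force: [-0.3, 0.4, 0.0]
opening: 0.403
```

```bash
python3 -c "
from h import *
rel(500.6,-191.2,68,-16.8)
"
```

```text
pos [ 501.84 -192.65   93.89] rot [-1.571  -0.0016 -0.2899] F [-0.31  0.39  0.05] open 0.403 t 4.3
shift cm (tool) [-0.164  2.588  0.104] dist mm 25.95689098405554 ry 0.0032819674999769455
```

Emit:
{"op": "move_arm", "data": {"rows": [{"tx":-0.15,"ty":0.9,"tz":0.1,"rx":0,"ry":0,"rz":0,"grip":40},{"tx":0,"ty":0.9,"tz":0,"rx":0,"ry":0,"rz":0,"grip":40},{"tx":0,"ty":0.8,"tz":0,"rx":0,"ry":0,"rz":0,"grip":40},{"tx":0,"ty":0,"tz":0,"rx":0,"ry":0,"rz":0,"grip":0},{"tx":0,"ty":0,"tz":0,"rx":0,"ry":0,"rz":0,"grip":0},{"tx":0,"ty":0,"tz":0,"rx":0,"ry":0,"rz":0,"grip":0},{"tx":0,"ty":0,"tz":0,"rx":0,"ry":0,"rz":0,"grip":0},{"tx":0,"ty":0,"tz":0,"rx":0,"ry":0,"rz":0,"grip":0}]}}

```text
t: 4.97
eef_pos: [500.1, -191.6, 66.5]
tcp_rot: [-1.571, -0.0, -0.291]
ft_force: [1.3, 0.0, -0.6]
opening: 0.147
```

```bash
python3 -c "
from h import *
rel(500.6,-191.2,68,-16.8)
snap('scene','s3')
a=load('s3')['im'][180:330,180:380]; cv2.imwrite('pics/c5.png',cv2.resize(a,None,fx=4,fy=4,interpolation=2))
"
```

```text
pos [ 500.09 -191.61   66.55] rot [-1.5708e+00 -5.0000e-04 -2.9110e-01] F [ 1.26  0.03 -0.64] open 0.1472 t 4.97
shift cm (tool) [ 0.037 -0.145  0.054] dist mm 1.5935303132036636 ry 0.0021452141745271214
```

View pics/c5.png

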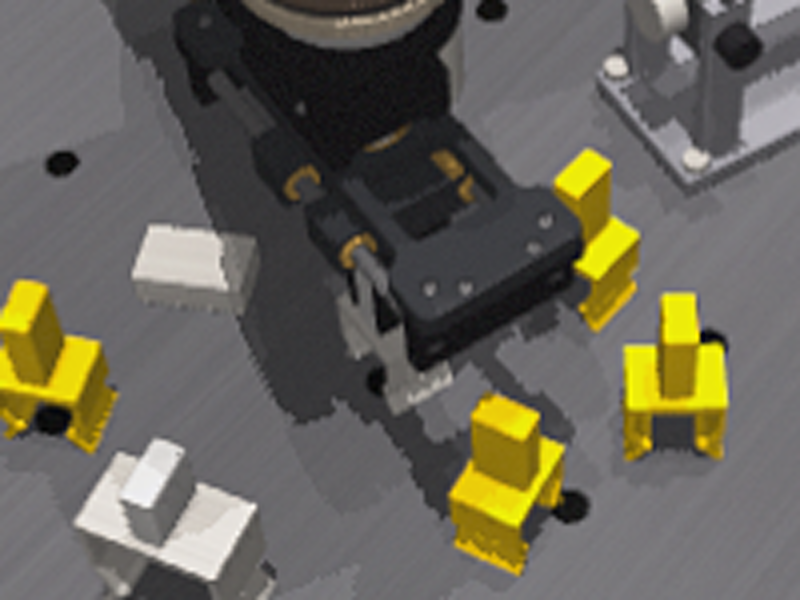

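The picture shows the lug pinched between the jaws (opening 14 mm) with nothing else touched. I'll check the tube line with the wrist picture.

```bash
python3 -c "
from h import *
from scipy.optimize import least_squares
C=cloud('w1',370,540,0,260)
c=np.array([558.3,104.9]); a=np.radians(68.8); u=np.array([np.cos(a),np.sin(a)]); n=np.array([-u[1],u[0]])
Q=np.stack([(C[:,:2]-c)@u,(C[:,:2]-c)@n,C[:,2]],1)
M=Q[(abs(Q[:,0])<98)&(abs(Q[:,1])<17)&(Q[:,2]>75)&(Q[:,2]<112)]
o=least_squares(lambda p: np.hypot(M[:,1]-p[0]-p[1]*M[:,0],M[:,2]-p[2])-15,[0,0,88],loss='soft_l1'); print(o.x,len(M),np.median(abs(o.fun)),M[:,0].min(),M[:,0].max())
P_=Q[(Q[:,2]>8)&(Q[:,2]<16)]; print(cv2.minAreaRect(P_[:,:2].astype(np.float32)))
k=Q[(abs(Q[:,1])>19)&(abs(Q[:,1])<32)&(Q[:,2]>92)&(abs(Q[:,0])<95)];print(len(k),np.percentile(k[:,0],[5,50,95]) if len(k) else 0)
H=Q[(Q[:,2]>107)&(Q[:,0]<-90)];print(np.percentile(H[:,0],[2,50,98]),np.percentile(H[:,1],[2,50,98]))
"
```

```text
[-1.86319897e-01 -2.56330854e-03  8.89272273e+01] 7426 0.42992814097282395 -97.99441778727787 97.9890075848974
((-6.4269561767578125, 12.26327896118164), (56.5510139465332, 269.6048278808594), 89.94615936279297)
173 [48.79737531 51.32833447 54.29647199]
[-126.50686249 -116.37494814 -107.35639876] [-31.5418142    0.1533699   32.28609169]
```

Emit:
{"op": "move_arm", "data": {"rows": [{"tx":0,"ty":-1,"tz":0,"rx":0,"ry":0,"rz":0,"grip":0},{"tx":0,"ty":-2,"tz":0,"rx":0,"ry":0,"rz":0,"grip":0},{"tx":0,"ty":-2,"tz":0,"rx":0,"ry":0,"rz":0,"grip":0},{"tx":0,"ty":-2,"tz":0,"rx":0,"ry":0,"rz":0,"grip":0},{"tx":0,"ty":-2,"tz":0,"rx":0,"ry":0,"rz":0,"grip":0},{"tx":0,"ty":-2,"tz":0,"rx":0,"ry":0,"rz":0,"grip":0},{"tx":0,"ty":-2,"tz":0,"rx":0,"ry":0,"rz":0,"grip":0},{"tx":0,"ty":-1,"tz":0,"rx":0,"ry":0,"rz":0,"grip":0},{"tx":0,"ty":0,"tz":0,"rx":0,"ry":0,"rz":0,"grip":0},{"tx":0,"ty":0,"tz":0,"rx":0,"ry":0,"rz":0,"grip":0}]}}

```text
t: 5.85
eef_pos: [499.8, -191.4, 206.4]
tcp_rot: [-1.571, -0.001, -0.291]
ft_force: [-0.3, 0.3, -1.2]
opening: 0.145
```

Emit:
{"op": "move_arm", "data": {"rows": [{"tx":0,"ty":0,"tz":0,"rx":0,"ry":0.04,"rz":0,"grip":0},{"tx":0,"ty":0,"tz":0,"rx":0,"ry":0.04,"rz":0,"grip":0},{"tx":0,"ty":0,"tz":0,"rx":0,"ry":0,"rz":0,"grip":0},{"tx":0,"ty":0,"tz":0,"rx":0,"ry":0,"rz":0,"grip":0}]}}

```text
t: 6.18
eef_pos: [499.6, -191.4, 205.2]
tcp_rot: [-1.57, 0.002, -0.37]
ft_force: [0.1, 0.1, -0.4]
opening: 0.148
```

```bash
python3 -c "
from h import *
rel(548.2,78.8,200,-21.25)
"
```

```text
pos [ 499.6  -191.37  205.22] rot [-1.5705  0.0018 -0.3698] F [ 0.13  0.12 -0.39] open 0.1477 t 6.18
shift cm (tool) [-5.232  0.54  26.947] dist mm 274.555413544717 ry 0.0010704000220073118
```

9 rows at tx −0.58, tz 3.0.

Emit:
{"op": "move_arm", "data": {"rows": [{"tx":-0.58,"ty":0,"tz":3.0,"rx":0,"ry":0,"rz":0,"grip":0},{"tx":-0.58,"ty":0,"tz":3.0,"rx":0,"ry":0,"rz":0,"grip":0},{"tx":-0.58,"ty":0,"tz":3.0,"rx":0,"ry":0,"rz":0,"grip":0},{"tx":-0.58,"ty":0,"tz":3.0,"rx":0,"ry":0,"rz":0,"grip":0},{"tx":-0.58,"ty":0,"tz":3.0,"rx":0,"ry":0,"rz":0,"grip":0},{"tx":-0.58,"ty":0,"tz":3.0,"rx":0,"ry":0,"rz":0,"grip":0},{"tx":-0.58,"ty":0,"tz":3.0,"rx":0,"ry":0,"rz":0,"grip":0},{"tx":-0.58,"ty":0,"tz":3.0,"rx":0,"ry":0,"rz":0,"grip":0},{"tx":-0.58,"ty":0,"tz":3.0,"rx":0,"ry":0,"rz":0,"grip":0},{"tx":0,"ty":0,"tz":0,"rx":0,"ry":0,"rz":0,"grip":0}]}}

```text
t: 7.02
eef_pos: [549.5, 83.1, 205.6]
tcp_rot: [-1.57, 0.001, -0.367]
ft_force: [-0.7, 0.3, -1.6]
opening: 0.149
```

Emit:
{"op": "move_arm", "data": {"rows": [{"tx":0,"ty":0,"tz":0,"rx":0,"ry":0,"rz":0,"grip":0},{"tx":0,"ty":0,"tz":0,"rx":0,"ry":0,"rz":0,"grip":0},{"tx":0,"ty":0,"tz":0,"rx":0,"ry":0,"rz":0,"grip":0}]}}

```text
t: 7.27
eef_pos: [549.0, 78.2, 206.0]
tcp_rot: [-1.571, 0.001, -0.371]
ft_force: [0.7, -0.5, -0.9]
opening: 0.147
```

```bash
python3 -c "
from h import *
rel(548.2,78.8,165,-21.25)
snap('wrist','w4'); snap('scene','s4')
a=load('s4')['im'][60:230,280:500]; cv2.imwrite('pics/c6.png',cv2.resize(a,None,fx=3.5,fy=3.5,interpolation=2))
"
```

```text
pos [548.99  78.2  206.02] rot [-1.5711e+00  5.0000e-04 -3.7130e-01] F [ 0.71 -0.49 -0.94] open 0.147 t 7.27
shift cm (tool) [-0.093  4.102  0.028] dist mm 41.02784555557494 ry -0.0004440449725873208
```

View pics/c6.png

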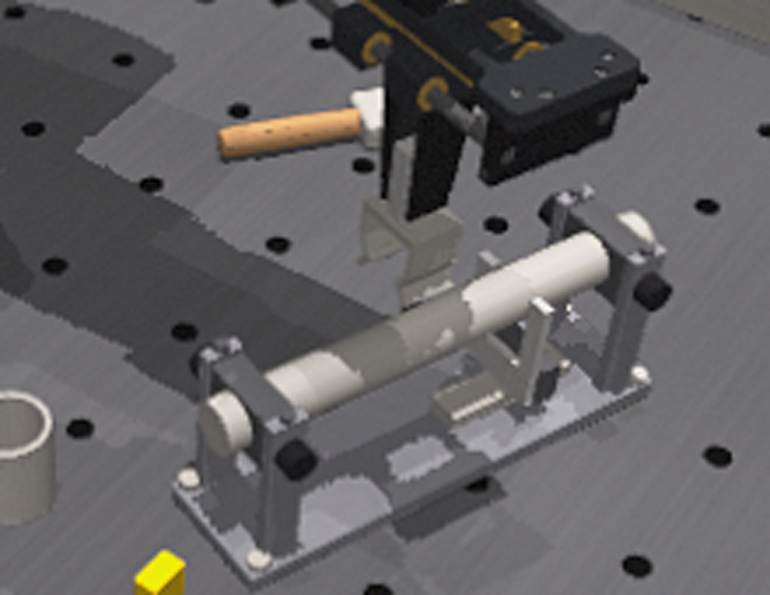

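View pics/w4.png

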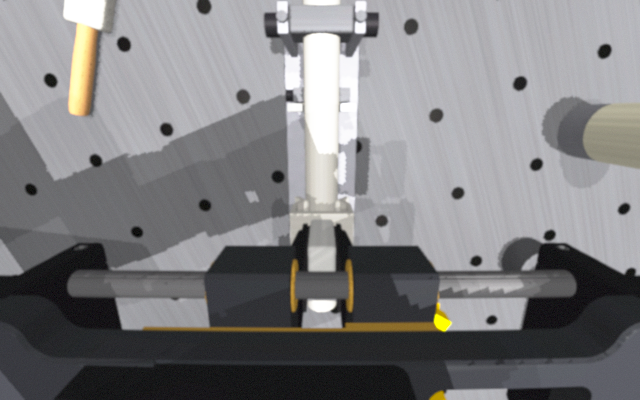

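The wrist picture shows the tube centred under the clip (both near column 321), with the cheeks at row 98 or so. I'll measure the lateral offset of the saddle from the tube in the same picture.

```bash
python3 -c "
from h import *
from scipy.optimize import least_squares
C=cloud('w4',270,375,0,240)
c=np.array([548.99,78.2]); a=np.pi/2-.3713; u=np.array([np.cos(a),np.sin(a)]); n=np.array([-u[1],u[0]])
Q=np.stack([(C[:,:2]-c)@u,(C[:,:2]-c)@n,C[:,2]],1)
M=Q[(Q[:,0]<125)&(Q[:,0]>20)&(abs(Q[:,1])<17)&(Q[:,2]>75)&(Q[:,2]<112)]
o=least_squares(lambda p: np.hypot(M[:,1]-p[0]-p[1]*M[:,0],M[:,2]-p[2])-15,[0,0,88],loss='soft_l1'); print('tube',o.x,len(M),np.median(abs(o.fun)))
S=Q[(Q[:,2]>170)&(Q[:,2]<190)&(Q[:,0]>-20)];print(len(S),cv2.minAreaRect(S[:,:2].astype(np.float32)),np.median(S[:,2]),S.min(0),S.max(0))
F=Q[(abs(Q[:,1])>19)&(abs(Q[:,1])<30)&(Q[:,2]>90)&(Q[:,2]<102)];print('cheek',np.percentile(F[:,0],[5,50,95]))
"
```

```text
tube [6.45317682e-01 8.97650853e-04 8.88416462e+01] 4576 0.3436846127776789
1120 ((5.842845916748047, 0.48601722717285156), (40.15148162841797, 17.86300277709961), 89.7331771850586) 179.99731180390648 [ -3.17357176 -19.56091748 170.33600446] [ 14.82563713  20.58788553 189.99173598]
cheek [ 77.37707391  82.19292559 144.71821835]
```

Emit:
{"op": "move_arm", "data": {"rows": [{"tx":0,"ty":0.8,"tz":0,"rx":0,"ry":0,"rz":0,"grip":0},{"tx":0,"ty":0.8,"tz":0,"rx":0,"ry":0,"rz":0,"grip":0},{"tx":0,"ty":0.8,"tz":0,"rx":0,"ry":0,"rz":0,"grip":0},{"tx":0,"ty":0.8,"tz":0,"rx":0,"ry":0,"rz":0,"grip":0},{"tx":0,"ty":0.6,"tz":0,"rx":0,"ry":0,"rz":0,"grip":0},{"tx":0,"ty":0,"tz":0,"rx":0,"ry":0,"rz":0,"grip":0},{"tx":0,"ty":0,"tz":0,"rx":0,"ry":0,"rz":0,"grip":0},{"tx":0,"ty":0,"tz":0,"rx":0,"ry":0,"rz":0,"grip":0}]}}

```text
t: 8.03
eef_pos: [549.3, 79.1, 168.5]
tcp_rot: [-1.571, -0.0, -0.371]
ft_force: [-0.2, 0.3, -1.1]
opening: 0.144
```

Emit:
{"op": "move_arm", "data": {"rows": [{"tx":0,"ty":0.3,"tz":0,"rx":0,"ry":0,"rz":0,"grip":0},{"tx":0,"ty":0.3,"tz":0,"rx":0,"ry":0,"rz":0,"grip":0},{"tx":0,"ty":0.2,"tz":0,"rx":0,"ry":0,"rz":0,"grip":0},{"tx":0,"ty":0,"tz":0,"rx":0,"ry":0,"rz":0,"grip":0},{"tx":0,"ty":0,"tz":0,"rx":0,"ry":0,"rz":0,"grip":0}]}}

```text
t: 8.45
eef_pos: [549.1, 79.1, 160.3]
tcp_rot: [-1.571, 0.0, -0.371]
ft_force: [-0.6, 0.3, -0.5]
opening: 0.145
```

Emit:
{"op": "move_arm", "data": {"rows": [{"tx":0,"ty":0.15,"tz":0,"rx":0,"ry":0,"rz":0,"grip":0},{"tx":0,"ty":0.15,"tz":0,"rx":0,"ry":0,"rz":0,"grip":0},{"tx":0,"ty":0,"tz":0,"rx":0,"ry":0,"rz":0,"grip":0},{"tx":0,"ty":0,"tz":0,"rx":0,"ry":0,"rz":0,"grip":0}]}}

```text
t: 8.78
eef_pos: [549.8, 79.1, 158.5]
tcp_rot: [-1.57, -0.002, -0.371]
ft_force: [-1.2, 0.6, 11.5]
opening: 0.144
```

Emit:
{"op": "move_arm", "data": {"rows": [{"tx":0,"ty":0.15,"tz":0,"rx":0,"ry":0,"rz":0,"grip":0},{"tx":0,"ty":0.15,"tz":0,"rx":0,"ry":0,"rz":0,"grip":0},{"tx":0,"ty":0,"tz":0,"rx":0,"ry":0,"rz":0,"grip":0},{"tx":0,"ty":0,"tz":0,"rx":0,"ry":0,"rz":0,"grip":0}]}}

```text
t: 9.12
eef_pos: [549.8, 79.2, 155.5]
tcp_rot: [-1.569, -0.002, -0.371]
ft_force: [-1.8, 1.0, 10.6]
opening: 0.145
```

Emit:
{"op": "move_arm", "data": {"rows": [{"tx":-0.03,"ty":0.15,"tz":0,"rx":0,"ry":0,"rz":0,"grip":0},{"tx":-0.02,"ty":0.15,"tz":0,"rx":0,"ry":0,"rz":0,"grip":0},{"tx":0,"ty":0,"tz":0,"rx":0,"ry":0,"rz":0,"grip":0}]}}

```text
t: 9.37
eef_pos: [549.4, 79.4, 152.3]
tcp_rot: [-1.57, -0.002, -0.371]
ft_force: [-0.4, 1.6, 8.3]
opening: 0.142
```

Emit:
{"op": "move_arm", "data": {"rows": [{"tx":0,"ty":0.15,"tz":0,"rx":0,"ry":0,"rz":0,"grip":0},{"tx":0,"ty":0.15,"tz":0,"rx":0,"ry":0,"rz":0,"grip":0},{"tx":0,"ty":0,"tz":0,"rx":0,"ry":0,"rz":0,"grip":0}]}}

```text
t: 9.62
eef_pos: [549.2, 79.3, 148.9]
tcp_rot: [-1.57, -0.002, -0.371]
ft_force: [0.7, 0.7, 4.5]
opening: 0.145
```

Emit:
{"op": "move_arm", "data": {"rows": [{"tx":0,"ty":0.15,"tz":0,"rx":0,"ry":0,"rz":0,"grip":0},{"tx":0,"ty":0.15,"tz":0,"rx":0,"ry":0,"rz":0,"grip":0},{"tx":0,"ty":0,"tz":0,"rx":0,"ry":0,"rz":0,"grip":0}]}}

```text
t: 9.87
eef_pos: [548.9, 79.3, 145.2]
tcp_rot: [-1.57, -0.001, -0.371]
ft_force: [1.6, 0.5, 0.9]
opening: 0.147
```

Emit:
{"op": "move_arm", "data": {"rows": [{"tx":0.02,"ty":0.15,"tz":0,"rx":0,"ry":0,"rz":0,"grip":0},{"tx":0,"ty":0.15,"tz":0,"rx":0,"ry":0,"rz":0,"grip":0},{"tx":0,"ty":0,"tz":0,"rx":0,"ry":0,"rz":0,"grip":0}]}}

```text
t: 10.12
eef_pos: [548.7, 79.1, 141.6]
tcp_rot: [-1.571, 0.001, -0.371]
ft_force: [2.2, 1.0, -5.5]
opening: 0.143
```

Emit:
{"op": "move_arm", "data": {"rows": [{"tx":0,"ty":0.15,"tz":0,"rx":0,"ry":0,"rz":0,"grip":0},{"tx":0,"ty":0.1,"tz":0,"rx":0,"ry":0,"rz":0,"grip":0},{"tx":0,"ty":0,"tz":0,"rx":0,"ry":0,"rz":0,"grip":0}]}}

```text
t: 10.37
eef_pos: [548.6, 79.1, 139.2]
tcp_rot: [-1.571, 0.001, -0.371]
ft_force: [1.4, -0.4, -8.3]
opening: 0.145
```

Emit:
{"op": "move_arm", "data": {"rows": [{"tx":0,"ty":0.05,"tz":0,"rx":0,"ry":0,"rz":0,"grip":0},{"tx":0,"ty":0.05,"tz":0,"rx":0,"ry":0,"rz":0,"grip":0},{"tx":0,"ty":0,"tz":0,"rx":0,"ry":0,"rz":0,"grip":0},{"tx":0,"ty":0,"tz":0,"rx":0,"ry":0,"rz":0,"grip":0}]}}

```text
t: 10.7
eef_pos: [548.7, 79.1, 138.6]
tcp_rot: [-1.571, 0.0, -0.371]
ft_force: [0.8, -0.6, -7.7]
opening: 0.147
```

Emit:
{"op": "move_arm", "data": {"rows": [{"tx":0,"ty":0.05,"tz":0,"rx":0,"ry":0,"rz":0,"grip":0},{"tx":0,"ty":0.05,"tz":0,"rx":0,"ry":0,"rz":0,"grip":0},{"tx":0,"ty":0.05,"tz":0,"rx":0,"ry":0,"rz":0,"grip":0},{"tx":0,"ty":0,"tz":0,"rx":0,"ry":0,"rz":0,"grip":0},{"tx":0,"ty":0,"tz":0,"rx":0,"ry":0,"rz":0,"grip":0}]}}

```text
t: 11.12
eef_pos: [548.9, 79.2, 137.2]
tcp_rot: [-1.571, 0.0, -0.371]
ft_force: [0.8, 0.5, -6.0]
opening: 0.145
```

Emit:
{"op": "move_arm", "data": {"rows": [{"tx":0,"ty":0.04,"tz":0,"rx":0,"ry":0,"rz":0,"grip":0},{"tx":0,"ty":0.04,"tz":0,"rx":0,"ry":0,"rz":0,"grip":0},{"tx":0,"ty":0,"tz":0,"rx":0,"ry":0,"rz":0,"grip":0},{"tx":0,"ty":0,"tz":0,"rx":0,"ry":0,"rz":0,"grip":0}]}}

```text
t: 11.45
eef_pos: [548.9, 79.2, 136.5]
tcp_rot: [-1.571, 0.0, -0.371]
ft_force: [0.9, 0.4, -6.0]
opening: 0.142
```

Emit:
{"op": "move_arm", "data": {"rows": [{"tx":0,"ty":0.03,"tz":0,"rx":0,"ry":0,"rz":0,"grip":0},{"tx":0,"ty":0,"tz":0,"rx":0,"ry":0,"rz":0,"grip":0},{"tx":0,"ty":0,"tz":0,"rx":0,"ry":0,"rz":0,"grip":0}]}}

```text
t: 11.7
eef_pos: [548.9, 79.2, 136.2]
tcp_rot: [-1.571, -0.0, -0.371]
ft_force: [0.7, 0.4, -4.6]
opening: 0.146
```

Emit:
{"op": "move_arm", "data": {"rows": [{"tx":0,"ty":0.04,"tz":0,"rx":0,"ry":0,"rz":0,"grip":0},{"tx":0,"ty":0,"tz":0,"rx":0,"ry":0,"rz":0,"grip":0},{"tx":0,"ty":0,"tz":0,"rx":0,"ry":0,"rz":0,"grip":0}]}}

```text
t: 11.95
eef_pos: [548.9, 79.1, 135.8]
tcp_rot: [-1.571, -0.0, -0.371]
ft_force: [0.8, -0.2, -5.8]
opening: 0.147
```

Emit:
{"op": "move_arm", "data": {"rows": [{"tx":0,"ty":0.04,"tz":0,"rx":0,"ry":0,"rz":0,"grip":0},{"tx":0,"ty":0,"tz":0,"rx":0,"ry":0,"rz":0,"grip":0},{"tx":0,"ty":0,"tz":0,"rx":0,"ry":0,"rz":0,"grip":0}]}}

```text
t: 12.2
eef_pos: [548.9, 79.2, 135.4]
tcp_rot: [-1.571, -0.0, -0.371]
ft_force: [0.1, 0.3, -5.1]
opening: 0.15
```

Emit:
{"op": "move_arm", "data": {"rows": [{"tx":0,"ty":0.03,"tz":0,"rx":0,"ry":0,"rz":0,"grip":0},{"tx":0,"ty":0,"tz":0,"rx":0,"ry":0,"rz":0,"grip":0},{"tx":0,"ty":0,"tz":0,"rx":0,"ry":0,"rz":0,"grip":0}]}}

```text
t: 12.45
eef_pos: [548.9, 79.1, 135.1]
tcp_rot: [-1.571, -0.0, -0.371]
ft_force: [0.4, 0.0, -5.1]
opening: 0.144
```

Emit:
{"op": "move_arm", "data": {"rows": [{"tx":0,"ty":0.03,"tz":0,"rx":0,"ry":0,"rz":0,"grip":0},{"tx":0,"ty":0,"tz":0,"rx":0,"ry":0,"rz":0,"grip":0},{"tx":0,"ty":0,"tz":0,"rx":0,"ry":0,"rz":0,"grip":0}]}}

```text
t: 12.7
eef_pos: [548.9, 79.1, 134.9]
tcp_rot: [-1.571, -0.0, -0.371]
ft_force: [0.8, -1.6, -3.7]
opening: 0.147
```

Emit:
{"op": "move_arm", "data": {"rows": [{"tx":0,"ty":0.03,"tz":0,"rx":0,"ry":0,"rz":0,"grip":0},{"tx":0,"ty":0,"tz":0,"rx":0,"ry":0,"rz":0,"grip":0},{"tx":0,"ty":0,"tz":0,"rx":0,"ry":0,"rz":0,"grip":0}]}}

```text
t: 12.95
eef_pos: [549.0, 79.1, 134.9]
tcp_rot: [-1.571, -0.0, -0.371]
ft_force: [-0.8, 0.3, 3.3]
opening: 0.148
```

Emit:
{"op": "move_arm", "data": {"rows": [{"tx":0,"ty":0.03,"tz":0,"rx":0,"ry":0,"rz":0,"grip":0},{"tx":0,"ty":0,"tz":0,"rx":0,"ry":0,"rz":0,"grip":0},{"tx":0,"ty":0,"tz":0,"rx":0,"ry":0,"rz":0,"grip":0}]}}

```text
t: 13.2
eef_pos: [548.9, 79.2, 134.8]
tcp_rot: [-1.571, -0.0, -0.371]
ft_force: [-2.7, 0.2, 7.6]
opening: 0.148
```

Emit:
{"op": "move_arm", "data": {"rows": [{"tx":0,"ty":0.04,"tz":0,"rx":0,"ry":0,"rz":0,"grip":0},{"tx":0,"ty":0,"tz":0,"rx":0,"ry":0,"rz":0,"grip":0},{"tx":0,"ty":0,"tz":0,"rx":0,"ry":0,"rz":0,"grip":0}]}}

```text
t: 13.45
eef_pos: [549.0, 79.2, 134.8]
tcp_rot: [-1.57, -0.001, -0.371]
ft_force: [-3.7, -0.1, 11.5]
opening: 0.146
```

Emit:
{"op": "move_arm", "data": {"rows": [{"tx":0,"ty":0.03,"tz":0,"rx":0,"ry":0,"rz":0,"grip":0},{"tx":0,"ty":0,"tz":0,"rx":0,"ry":0,"rz":0,"grip":0},{"tx":0,"ty":0,"tz":0,"rx":0,"ry":0,"rz":0,"grip":0}]}}

```text
t: 13.7
eef_pos: [549.0, 79.2, 134.8]
tcp_rot: [-1.57, -0.001, -0.371]
ft_force: [-4.7, -0.1, 14.7]
opening: 0.147
```

Emit:
{"op": "move_arm", "data": {"rows": [{"tx":0,"ty":0.04,"tz":0,"rx":0,"ry":0,"rz":0,"grip":0},{"tx":0,"ty":0,"tz":0,"rx":0,"ry":0,"rz":0,"grip":0},{"tx":0,"ty":0,"tz":0,"rx":0,"ry":0,"rz":0,"grip":0}]}}

```text
t: 13.95
eef_pos: [549.0, 79.1, 134.7]
tcp_rot: [-1.57, -0.001, -0.371]
ft_force: [-6.4, -1.0, 18.9]
opening: 0.144
```

Emit:
{"op": "move_arm", "data": {"rows": [{"tx":0,"ty":0.04,"tz":0,"rx":0,"ry":0,"rz":0,"grip":0},{"tx":0,"ty":0,"tz":0,"rx":0,"ry":0,"rz":0,"grip":0},{"tx":0,"ty":0,"tz":0,"rx":0,"ry":0,"rz":0,"grip":0},{"tx":0,"ty":0,"tz":0,"rx":0,"ry":0,"rz":0,"grip":0}]}}

```text
t: 14.28
eef_pos: [549.0, 79.2, 134.7]
tcp_rot: [-1.57, -0.001, -0.371]
ft_force: [-7.6, -0.6, 23.9]
opening: 0.147
```

Emit:
{"op": "move_arm", "data": {"rows": [{"tx":0,"ty":-0.1,"tz":0,"rx":0,"ry":0,"rz":0,"grip":0},{"tx":0,"ty":-0.09,"tz":0,"rx":0,"ry":0,"rz":0,"grip":0},{"tx":0,"ty":0,"tz":0,"rx":0,"ry":0,"rz":0,"grip":0},{"tx":0,"ty":0,"tz":0,"rx":0,"ry":0,"rz":0,"grip":0}]}}

```text
t: 14.62
eef_pos: [549.0, 79.1, 134.8]
tcp_rot: [-1.571, -0.0, -0.371]
ft_force: [-2.6, -0.5, 6.1]
opening: 0.148
```

Emit:
{"op": "move_arm", "data": {"rows": [{"tx":0,"ty":-0.04,"tz":0,"rx":0,"ry":0,"rz":0,"grip":0},{"tx":0,"ty":0,"tz":0.1,"rx":0,"ry":0,"rz":0,"grip":0},{"tx":0,"ty":0,"tz":0.2,"rx":0,"ry":0,"rz":0,"grip":0},{"tx":0,"ty":0,"tz":0.2,"rx":0,"ry":0,"rz":0,"grip":0},{"tx":0,"ty":0,"tz":0.2,"rx":0,"ry":0,"rz":0,"grip":0},{"tx":0,"ty":0,"tz":0.2,"rx":0,"ry":0,"rz":0,"grip":0}]}}

```text
t: 15.12
eef_pos: [552.2, 87.7, 134.9]
tcp_rot: [-1.571, 0.0, -0.371]
ft_force: [-0.7, -3.6, -0.5]
opening: 0.143
```

```bash
python3 -c "
from h import *
s=env.state();print(s['eef_pos'],s['tcp_rot'],s['ft_force'],s['moment'])"
```

```text
[552.2343857   87.65541619 134.87337638] [-1.57089070e+00  1.19185952e-04 -3.70961368e-01] [-0.72525578 -3.55184622 -0.46683394] [-0.80195129  0.23877293 -0.00714781]
```

Emit:
{"op": "move_arm", "data": {"rows": [{"tx":0,"ty":0,"tz":0.35,"rx":0,"ry":0,"rz":0,"grip":0},{"tx":0,"ty":0,"tz":0.35,"rx":0,"ry":0,"rz":0,"grip":0},{"tx":0,"ty":0,"tz":0.35,"rx":0,"ry":0,"rz":0,"grip":0},{"tx":0,"ty":0,"tz":0.35,"rx":0,"ry":0,"rz":0,"grip":0},{"tx":0,"ty":0,"tz":0.35,"rx":0,"ry":0,"rz":0,"grip":0},{"tx":0,"ty":0,"tz":0.35,"rx":0,"ry":0,"rz":0,"grip":0},{"tx":0,"ty":0,"tz":0.35,"rx":0,"ry":0,"rz":0,"grip":0},{"tx":0,"ty":0,"tz":0.35,"rx":0,"ry":0,"rz":0,"grip":0},{"tx":0,"ty":0,"tz":0.35,"rx":0,"ry":0,"rz":0,"grip":0},{"tx":0,"ty":0,"tz":0,"rx":0,"ry":0,"rz":0,"grip":0}]}}

```text
t: 15.95
eef_pos: [563.8, 117.7, 134.9]
tcp_rot: [-1.57, -0.0, -0.371]
ft_force: [1.1, 2.0, -4.2]
opening: 0.145
```

```bash
python3 -c "
from h import *
c=np.array([558.3,104.9]); u=np.array([.3625,.932]);s=env.state();print((s['eef_pos'][:2]-c)@u, s['ft_force'],s['ft_force'][:2]@u)
snap('wrist','w5');snap('scene','s5')
C=cloud('w5',260,390,0,260);n=np.array([-u[1],u[0]])
Q=np.stack([(C[:,:2]-c)@u,(C[:,:2]-c)@n,C[:,2]],1)
F=Q[(abs(Q[:,1])>20)&(abs(Q[:,1])<30)&(Q[:,2]>88)&(Q[:,2]<102)&(Q[:,0]<90)];print('cheek',len(F),np.percentile(F[:,0],[3,50,97]))
S=Q[(Q[:,2]>103)&(Q[:,2]<113)&(Q[:,0]<75)&(abs(Q[:,1])<23)];print('saddle',len(S),np.percentile(S,[1,50,99],axis=0))
a=load('s5')['im'][60:230,280:500]; cv2.imwrite('pics/c7.png',cv2.resize(a,None,fx=3.5,fy=3.5,interpolation=2))
"
```

```text
13.90553559736007 [ 1.14959115  2.027406   -4.24983894] 2.3062691848897354
cheek 290 [48.74327829 52.20204681 54.60009314]
saddle 2107 [[ 11.12192736 -19.56987866 103.02958891]
 [ 30.07922854  -0.27740095 104.69524469]
 [ 74.0442992   19.62708174 110.64951082]]
```

View pics/c7.png

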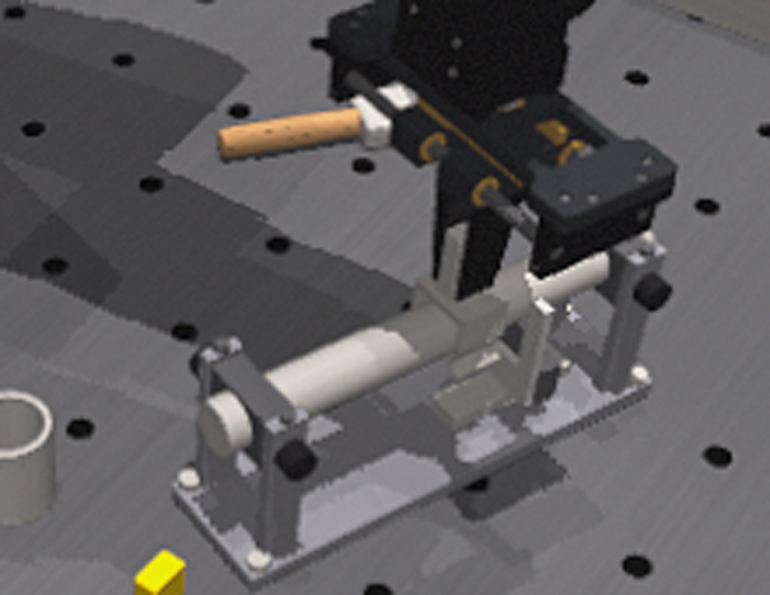

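View pics/w5.png

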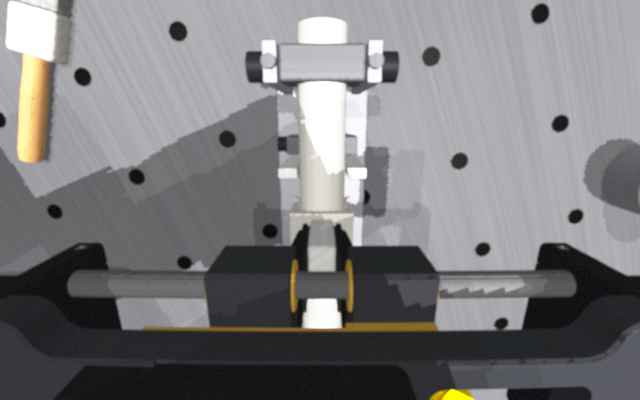

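Emit:
{"op": "move_arm", "data": {"rows": [{"tx":0,"ty":0.03,"tz":0.3,"rx":0,"ry":0,"rz":0,"grip":0},{"tx":0,"ty":0.02,"tz":0.3,"rx":0,"ry":0,"rz":0,"grip":0},{"tx":0,"ty":0,"tz":0.3,"rx":0,"ry":0,"rz":0,"grip":0},{"tx":0,"ty":0,"tz":0.3,"rx":0,"ry":0,"rz":0,"grip":0},{"tx":0,"ty":0,"tz":0.1,"rx":0,"ry":0,"rz":0,"grip":0},{"tx":0,"ty":0,"tz":0.1,"rx":0,"ry":0,"rz":0,"grip":0}]}}

```text
t: 16.55
eef_pos: [568.8, 130.0, 134.8]
tcp_rot: [-1.571, -0.001, -0.371]
ft_force: [-2.6, -5.2, 4.6]
opening: 0.145
```

Emit:
{"op": "move_arm", "data": {"rows": [{"tx":0,"ty":0,"tz":0.06,"rx":0,"ry":0,"rz":0,"grip":0},{"tx":0,"ty":0,"tz":0.06,"rx":0,"ry":0,"rz":0,"grip":0},{"tx":0,"ty":0,"tz":0.06,"rx":0,"ry":0,"rz":0,"grip":0}]}}

```text
t: 16.8
eef_pos: [569.5, 131.5, 134.8]
tcp_rot: [-1.571, -0.0, -0.371]
ft_force: [-2.3, -4.8, 5.8]
opening: 0.148
```

Emit:
{"op": "move_arm", "data": {"rows": [{"tx":0,"ty":0,"tz":0.06,"rx":0,"ry":0,"rz":0,"grip":0},{"tx":0,"ty":0,"tz":0.06,"rx":0,"ry":0,"rz":0,"grip":0}]}}

```text
t: 16.97
eef_pos: [569.8, 132.6, 134.8]
tcp_rot: [-1.571, -0.0, -0.371]
ft_force: [-1.9, -4.2, 5.4]
opening: 0.144
```

Emit:
{"op": "move_arm", "data": {"rows": [{"tx":0,"ty":0,"tz":0.06,"rx":0,"ry":0,"rz":0,"grip":0},{"tx":0,"ty":0,"tz":0.06,"rx":0,"ry":0,"rz":0,"grip":0}]}}

```text
t: 17.13
eef_pos: [570.3, 133.7, 134.8]
tcp_rot: [-1.571, -0.0, -0.371]
ft_force: [-2.4, -4.3, 6.0]
opening: 0.144
```

Emit:
{"op": "move_arm", "data": {"rows": [{"tx":0,"ty":0,"tz":0.06,"rx":0,"ry":0,"rz":0,"grip":0},{"tx":0,"ty":0,"tz":0.06,"rx":0,"ry":0,"rz":0,"grip":0}]}}

```text
t: 17.3
eef_pos: [570.7, 134.9, 134.8]
tcp_rot: [-1.571, -0.0, -0.371]
ft_force: [-2.2, -4.4, 5.6]
opening: 0.147
```

Emit:
{"op": "move_arm", "data": {"rows": [{"tx":0,"ty":0,"tz":0.06,"rx":0,"ry":0,"rz":0,"grip":0},{"tx":0,"ty":0,"tz":0.06,"rx":0,"ry":0,"rz":0,"grip":0}]}}

```text
t: 17.47
eef_pos: [571.2, 136.0, 134.8]
tcp_rot: [-1.571, -0.0, -0.371]
ft_force: [-1.6, -5.5, 6.2]
opening: 0.146
```

Emit:
{"op": "move_arm", "data": {"rows": [{"tx":0,"ty":0,"tz":0.06,"rx":0,"ry":0,"rz":0,"grip":0},{"tx":0,"ty":0,"tz":0.06,"rx":0,"ry":0,"rz":0,"grip":0}]}}

```text
t: 17.63
eef_pos: [571.6, 136.9, 134.8]
tcp_rot: [-1.571, -0.0, -0.371]
ft_force: [-3.1, -6.9, 6.2]
opening: 0.146
```

Emit:
{"op": "move_arm", "data": {"rows": [{"tx":0,"ty":0,"tz":0.06,"rx":0,"ry":0,"rz":0,"grip":0},{"tx":0,"ty":0,"tz":0,"rx":0,"ry":0,"rz":0,"grip":0}]}}

```text
t: 17.8
eef_pos: [571.7, 137.5, 134.8]
tcp_rot: [-1.571, -0.0, -0.371]
ft_force: [-1.6, -6.3, 6.1]
opening: 0.146
```

Emit:
{"op": "move_arm", "data": {"rows": [{"tx":0,"ty":0,"tz":0.06,"rx":0,"ry":0,"rz":0,"grip":0},{"tx":0,"ty":0,"tz":0,"rx":0,"ry":0,"rz":0,"grip":0}]}}

```text
t: 17.97
eef_pos: [572.0, 138.0, 134.8]
tcp_rot: [-1.571, -0.0, -0.371]
ft_force: [-1.9, -7.0, 6.5]
opening: 0.147
```

Emit:
{"op": "move_arm", "data": {"rows": [{"tx":0,"ty":0,"tz":0.03,"rx":0,"ry":0,"rz":0,"grip":0},{"tx":0,"ty":-0.05,"tz":0,"rx":0,"ry":0,"rz":0,"grip":0},{"tx":0,"ty":0,"tz":0,"rx":0,"ry":0,"rz":0,"grip":0},{"tx":0,"ty":0,"tz":0,"rx":0,"ry":0,"rz":0,"grip":0}]}}

```text
t: 18.3
eef_pos: [572.0, 138.2, 134.9]
tcp_rot: [-1.571, 0.0, -0.371]
ft_force: [-1.9, -6.4, 1.9]
opening: 0.149
```

```bash
python3 -c "
from h import *
u=np.array([.3625,.932]);c=np.array([558.3,104.9])
s=env.state();print((s['eef_pos'][:2]-c)@u, s['ft_force'],s['ft_force'][:2]@u)
snap('wrist','w6')
C=cloud('w6',260,390,0,260);n=np.array([-u[1],u[0]])
Q=np.stack([(C[:,:2]-c)@u,(C[:,:2]-c)@n,C[:,2]],1)
F=Q[(abs(Q[:,1])>20)&(abs(Q[:,1])<30)&(Q[:,2]>88)&(Q[:,2]<102)&(Q[:,0]<90)];print('cheek',len(F),np.percentile(F[:,0],[3,50,97]))
a=load('w6')['im'][130:280,240:400]; cv2.imwrite('pics/c8.png',cv2.resize(a,None,fx=4,fy=4,interpolation=2))
"
```

```text
36.02058796462339 [-1.90244972 -6.38573447  1.86744409] -6.641142551952798
cheek 310 [50.23958102 54.17570886 56.21108737]
```

View pics/c8.png

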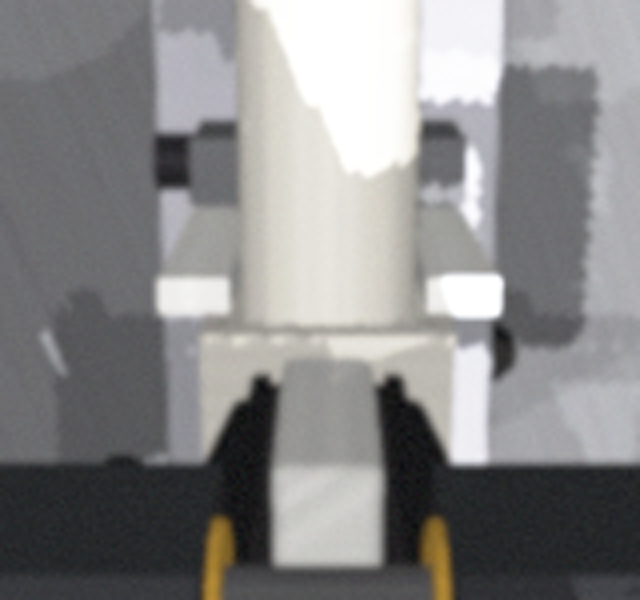

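The cheeks read about 1.5–2 mm further along than before and the axial force rose by about 2 N, so the nose is being pushed back. I'll release now.

Emit:
{"op": "move_arm", "data": {"rows": [{"tx":0,"ty":0,"tz":0,"rx":0,"ry":0,"rz":0,"grip":20},{"tx":0,"ty":0,"tz":0,"rx":0,"ry":0,"rz":0,"grip":30},{"tx":0,"ty":0,"tz":0,"rx":0,"ry":0,"rz":0,"grip":40},{"tx":0,"ty":0,"tz":0,"rx":0,"ry":0,"rz":0,"grip":40},{"tx":0,"ty":0,"tz":0,"rx":0,"ry":0,"rz":0,"grip":40}]}}

```text
t: 18.77
eef_pos: [572.1, 138.8, 135.0]
tcp_rot: [-1.57, -0.0, -0.371]
ft_force: [-0.7, 0.1, -1.1]
opening: 0.39
```

Emit:
{"op": "move_arm", "data": {"rows": [{"tx":0,"ty":-0.5,"tz":0,"rx":0,"ry":0,"rz":0,"grip":40},{"tx":0,"ty":-1.5,"tz":0,"rx":0,"ry":0,"rz":0,"grip":40},{"tx":0,"ty":-2,"tz":0,"rx":0,"ry":0,"rz":0,"grip":40},{"tx":0,"ty":-2,"tz":0,"rx":0,"ry":0,"rz":0,"grip":40},{"tx":0,"ty":-2,"tz":0,"rx":0,"ry":0,"rz":0,"grip":40},{"tx":0,"ty":-2,"tz":0,"rx":0,"ry":0,"rz":0,"grip":40},{"tx":0,"ty":-2,"tz":0,"rx":0,"ry":0,"rz":0,"grip":40},{"tx":0,"ty":0,"tz":-2,"rx":0,"ry":0,"rz":0,"grip":40},{"tx":0,"ty":0,"tz":-2,"rx":0,"ry":0,"rz":0,"grip":40},{"tx":0,"ty":0,"tz":-2,"rx":0,"ry":0,"rz":0,"grip":40}]}}

```text
t: 19.6
eef_pos: [549.9, 82.3, 255.7]
tcp_rot: [-1.57, -0.001, -0.37]
ft_force: [0.2, 0.2, -0.1]
opening: 0.401
```

Emit:
{"op": "move_arm", "data": {"rows": [{"tx":0,"ty":0,"tz":-2,"rx":0,"ry":0,"rz":0,"grip":40},{"tx":0,"ty":0,"tz":-2,"rx":0,"ry":0,"rz":0,"grip":40},{"tx":0,"ty":0,"tz":-2,"rx":0,"ry":0,"rz":0,"grip":40},{"tx":0,"ty":0,"tz":0,"rx":0,"ry":0,"rz":0,"grip":40},{"tx":0,"ty":0,"tz":0,"rx":0,"ry":0,"rz":0,"grip":40},{"tx":0,"ty":0,"tz":0,"rx":0,"ry":0,"rz":0,"grip":40}]}}

```text
t: 20.1
eef_pos: [528.8, 27.1, 255.3]
tcp_rot: [-1.57, -0.0, -0.371]
ft_force: [-0.1, 0.8, 0.8]
opening: 0.398
```

```bash
python3 -c "
from h import *
snap('scene','s7');snap('wrist','w7')
u=np.array([.3625,.932]);c=np.array([558.3,104.9])
C=cloud('w7',200,450,0,260);n=np.array([-u[1],u[0]])
Q=np.stack([(C[:,:2]-c)@u,(C[:,:2]-c)@n,C[:,2]],1)
F=Q[(abs(Q[:,1])>21)&(abs(Q[:,1])<30)&(Q[:,2]>90)&(Q[:,2]<102)&(Q[:,0]<90)&(Q[:,0]>40)];print('cheek',len(F),np.percentile(F[:,0],[3,50,97]))
L=Q[(Q[:,2]>145)&(Q[:,0]<75)&(Q[:,0]>0)&(abs(Q[:,1])<25)];print('lug top',len(L),cv2.minAreaRect(L[:,:2].astype(np.float32)),np.median(L[:,2]))
S=Q[(Q[:,2]>106)&(Q[:,2]<112)&(Q[:,0]<70)&(Q[:,0]>0)];print('saddle',len(S),cv2.minAreaRect(S[:,:2].astype(np.float32)),np.median(S[:,2]))
a=load('s7')['im'][60:230,280:500]; cv2.imwrite('pics/c9.png',cv2.resize(a,None,fx=3.5,fy=3.5,interpolation=2))
"
```

```text
cheek 134 [49.70393821 52.12389395 55.55123121]
lug top 576 ((35.075016021728516, -0.17506122589111328), (13.618097305297852, 23.303604125976562), 89.9627914428711) 150.6017056803952
saddle 998 ((35.091217041015625, -0.1997852325439453), (29.606971740722656, 40.197235107421875), 0.20375436544418335) 108.64967788905281
```

View pics/c9.png

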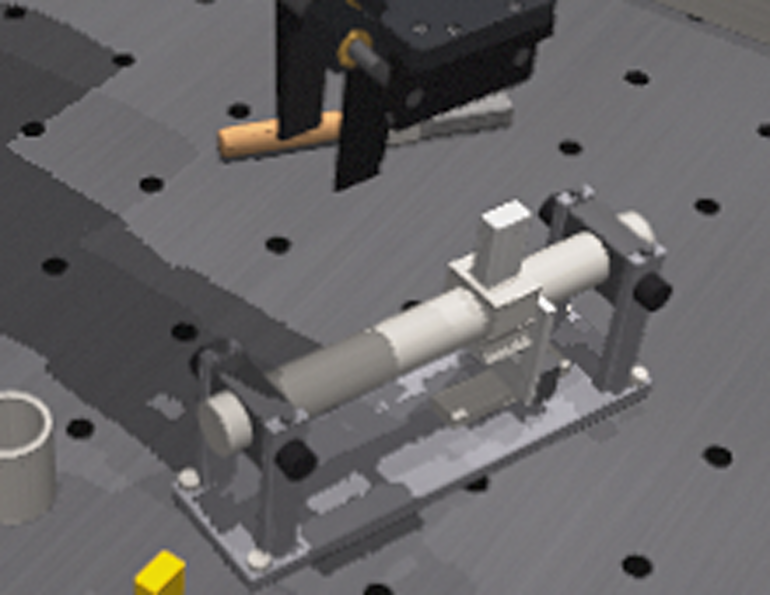

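View pics/w7.png

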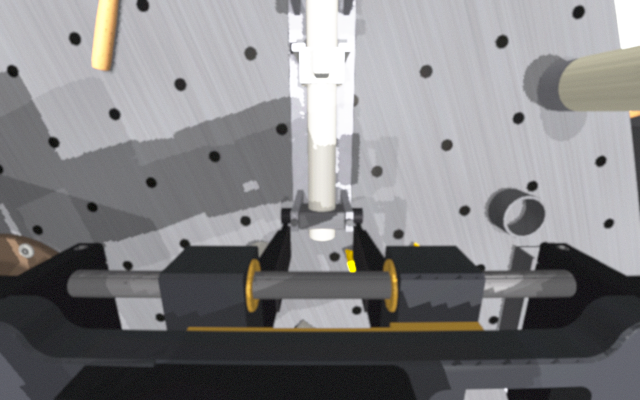

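The clip sits upright on the tube against the cheeks. I'll check the nose's displacement with the top camera against its first picture.

```bash
python3 -c "
from h import *
snap('top','t8');snap('scene','s8')
u=np.array([.3625,.932]);c0=np.array([558.3,104.9]);n=np.array([-u[1],u[0]])
for f,b in (('top0',(145,300,140,235)),('t8',(145,300,140,235)),('scene0',(325,475,105,225)),('s7',(325,475,105,225)),('s8',(325,475,105,225))):
  C=cloud(f,*b);c=c0 if f[0]=='t' else np.array([559.5,103.9])
  Q=np.stack([(C[:,:2]-c)@u,(C[:,:2]-c)@n,C[:,2]],1)
  k=(abs(Q[:,1])>21.5)&(abs(Q[:,1])<30)&(Q[:,2]>92)&(Q[:,2]<103)&(Q[:,0]>40)&(Q[:,0]<70)
  F=Q[k];print(f,len(F),np.percentile(F[:,0],[5,25,50,75,95]).round(2), F[:,0].mean())
  S=Q[(Q[:,2]>105)&(Q[:,2]<112)&(Q[:,0]<75)&(Q[:,0]>10)&(abs(Q[:,1])<23)]
  if len(S)>50: print(' saddle',cv2.minAreaRect(S[:,:2].astype(np.float32)),np.median(S[:,2]))
a=load('t8')['im'][135:240,140:310]; cv2.imwrite('pics/c10.png',cv2.resize(a,None,fx=4.7,fy=4.7,interpolation=2))
"
```

```text
top0 26 [49.7  50.62 51.7  53.55 55.14] 52.01842764573216Traceback (most recent call last):
  File "<string>", line 9, in <module>
    F=Q[k];print(f,len(F),np.percentile(F[:,0],[5,25,50,75,95]).round(2), F[:,0].mean())
                          ~~~~~~~~~~~~~^^^^^^^^^^^^^^^^^^^^^^^^
    return _quantile_unchecked(
        a, q, axis, out, overwrite_input, method, keepdims, weights)
    return _ureduce(a,
                    func=_quantile_ureduce_func,
    ...<5 lines>...
                    overwrite_input=overwrite_input,
                    method=method)
    r = func(a, **kwargs)
    result = _quantile(arr,
                       quantiles=q,
    ...<2 lines>...
                       out=out,
                       weights=wgt)
    slices_having_nans = np.isnan(arr[-1, ...])
                                  ~~~^^^^^^^^^
IndexError: index -1 is out of bounds for axis 0 with size 0
```

```bash
python3 -c "
from h import *
u=np.array([.3625,.932]);n=np.array([-u[1],u[0]])
for f,b in (('scene0',(325,475,105,225)),('s5',(325,475,105,225)),('s7',(325,475,105,225)),('s8',(325,475,105,225))):
  C=cloud(f,*b);c=np.array([559.5,103.9])
  Q=np.stack([(C[:,:2]-c)@u,(C[:,:2]-c)@n,C[:,2]],1)
  for sg in (1,-1):
    F=Q[(sg*Q[:,1]>21.5)&(sg*Q[:,1]<30)&(Q[:,2]>92)&(Q[:,2]<103)&(Q[:,0]>40)&(Q[:,0]<70)]
    if len(F)>4: print(f,sg,len(F),np.percentile(F[:,0],[5,25,50,75,95]).round(2), F[:,0].mean())
  S=Q[(Q[:,2]>105)&(Q[:,2]<112)&(Q[:,0]<55)&(Q[:,0]>10)&(abs(Q[:,1])<23)]
  if len(S)>50: print(' saddle',np.percentile(S[:,0],[2,98]),np.median(S[:,2]))
a=load('scene0')['im'][100:200,390:480]; b=load('s8')['im'][100:200,390:480]
cv2.imwrite('pics/c11.png',cv2.resize(np.hstack([a,b]),None,fx=4.4,fy=4.4,interpolation=0))
"
```

```text
scene0 1 12 [49.   49.19 49.72 51.11 54.24] 50.60682062091778
scene0 -1 18 [48.2  48.94 50.82 53.03 55.77] 51.205948375379386
s5 -1 16 [48.69 49.68 51.22 53.64 54.92] 51.62920687458015
 saddle [10.38356585 28.87098939] 108.92836102615968
s7 -1 17 [50.74 51.72 53.45 54.61 58.28] 53.638258619218824
 saddle [19.3948029  49.81346224] 108.57370647682933
s8 -1 19 [50.25 51.18 53.29 55.25 56.69] 53.14174946631018
 saddle [19.2657121  49.82325017] 108.64986642353199
```

View pics/c11.png

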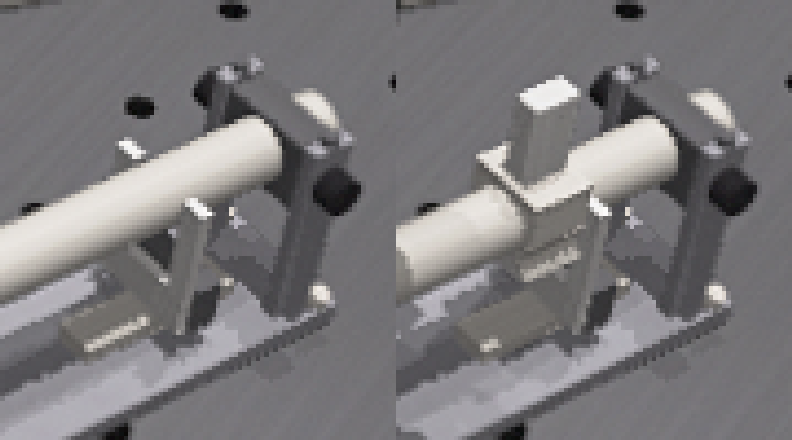

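The nose is still about 2 mm back from where it started after release, the clip is straight and at rest, and the gripper is clear. I'm handing in.

```bash
python3 -c "
from h import *
print(env.job_done(), env.state()['t'])"
```

```text
the job is handed in; nothing more can be done
the job is handed in; nothing more can be done
```

The smaller grey clip is snapped onto the tube, pressed home and resting against the stop's sprung nose, and I handed the job in at about 20 s. No verdict was reported.

- **Fitting:** I took the clip by its lug and pushed it down 28 mm on the far side of the tube's middle from the stop. The push peaked at about 11.5 N, turned to a pull of about 8 N as the arms snapped past, then bottomed hard with the tube axis at about 89 mm. I leaned on it with 24 N at the wrist. The arms' own pull adds a few newtons at the saddle, which I estimate at about 30 N, under the 45 N limit.
- **Sliding:** It slid at about 4–5 N. The force rose by about 2 N once the clip reached the nose, and I stopped there, well short of the 20 N limit.
- **Last checks:**
  - After release, the wrist camera put the clip within 0.2 mm of the tube's line, straight to about 0.2°, with its centre at about x = 35 mm.
  - The scene camera showed the nose pushed back about 2 mm, and it stayed there in two pictures taken after the gripper had left.
  - The wrist force was back near zero and the gripper was clear.
- **Doubtful or unchecked:**
  - The wrist camera put the released clip about 0.9 mm short of where the arm had left it. That may be calibration error or a slight creep back; the nose is still pushed back either way.
  - The gripper's arm hid the fixture from the top camera, so I could not use it for the final check.
  - The bigger clip was never approached, and I did not measure its position again at the end.

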